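# Hold the clip open over the layered chopping boards

### The arm

A 6-joint arm with a two-finger parallel gripper is mounted at the origin on the work surface. World frame = base frame: x ahead of the robot, y to its left, z up, the work surface at z = 0. Lengths are in m, angles in degrees, forces in N, time in s.
With the tool pointing down it reaches from about 0.375 to 0.9 m from the base axis. Payload 3.1 kg.
Tool frame: the origin (TCP) lies between the finger pads; the fingertips stand bot.tip_extent ahead of it and the grasp point (between the pads) lies 2 mm behind it (bot.tip_extent is the distance from the TCP to the fingertips, in m); z points along the fingers, y is the direction in which the jaws open and shut (so a half turn about z gives the same grasp; the last joint's range is limited). The gripper opens to 87 mm and grips with 3 to 60 N. Pads are 19 mm wide; open, the fingers measure 117 mm over their backs; the gripper's body (75 mm by 190 mm) begins 51 mm behind the grasp point.
Start: joints at [-77.894, 30.224, 82.088, -0, 67.689, -10.227], TCP at [0.238, -0.578, 0.24] pointing down, gripper open.
Joint ranges: [-176.69, 176.69], [-43.24, 126.21], [12.49, 139.97], [-82, 262], [0, 151.66], [-163.58, 163.58]. Speed limits (degrees/s): [159.86, 159.86, 180, 180, 180, 180].

### API

Orientations are given as a 3x3 rotation matrix whose columns are the frame's x, y, z axes.
In Python, from rig import bot, imaging, recognise, masks_of, mark_of gives the robot as it stands.
- The arm moves only by the tool send_rows, never from a script. Its argument "plan" is a list that holds one entry, the list of rows, each a list of 5 numbers: the shift along the world's x, y, z normalised to -1 to 1, where 1 is 0.03 m, then the turn about the world's z normalised to -1 to 1, where 1 is 0.1 rad, then the closure, from -1 (fully open) to 1 (shut). A call has 1 to 20 rows; each row shifts and turns the commanded pose from where the row before left it; what a row does not reach is not made up. A row lasts 1/10 s, in which the tool goes at most 50 mm and 8.59 degrees, less where a joint would pass 70% of its speed; a pose out of reach is approached as far as the arm can. A call with a number of a shift or a turn outside -1 to 1 is refused whole. A call with a gripper value outside its range is refused whole. The fingers move at their own pace and stop on an object; the grip force is fixed at half the most. Time passes only in rows, so rows that do not move let the fingers close. It gives the time, the measured TCP pose, the force and the opening at its end, in the units of the state.
- bot.read_state(): the state, without advancing time (a new reading comes with each control period).
- imaging.capture(name): name is "side" or "top" or "wrist"; returns a dict with "img" (480x640x3 uint8, blue, green, red), "mtx" (3x3 intrinsics, pixels), "pose" (4x4, takes a point from camera to world coordinates); the wrist camera has in their place "T_tool_cam" (4x4, takes a point from camera to tool coordinates, whose origin is the TCP and whose axes are the flange's). Camera axes: x right, y down, z forward; pixel columns grow to the right and rows downward; lengths in m; the calibration is good to about 2 mm. A picture is of the moment at which its call begins: read the wrist's pose just before it. There is no depth.
- bot.hand_in(): hands the job in, once; it reports no verdict.
Trained networks look in the newest picture that a camera, given by its name, has taken for a name from the list of things; names that differ only in an ending like _2 or _b are one class to them, and where a whole thing is asked for, a point or a joint stands for the part that bears it (a point fixed in the world has none). Each returns a list of dicts, best first, with "conf" (0 to 1); they miss things now and then, are a little off and sometimes report something else, mostly with a low value. They report only what shows in the picture. A call takes as long as a camera call. They do not tell look-alikes from the thing itself.
- recognise(camera, target): "at" ([x, y, z] in m, in world coordinates, good to about 4 mm: the middle of the surface that is visible of it).
- masks_of(camera, target): "region" (480x640 bool, what is visible of it).
- mark_of(camera, target): "at" ([x, y, z] in m, in world coordinates, good to about 4 mm: a listed point, or the origin of a listed thing).
The state is a dict: "time_s": time; "joint_positions": joint angles; "qvel": joint speeds; "tau": joint torques, N m; "position": TCP position; "tcp_rot": TCP orientation; "force": force on the tool from outside, world axes, zero at the start; "moment": the same for the moment, N m; "opening": opening from 0.0 (shut) to 1.0 (fully open).
Only numpy, scipy, OpenCV 4.12 (cv2) and the standard library are available. Lean on these libraries where they do the work, as an engineer would, in place of code of your own. Each camera call takes 0.05 s, during which the arm holds its last target.

### The job

Stand the cardboard separator on the leaning stand, flat against the chopping board already there and in line with it, then lean the loose chopping board against the separator in the same way. Then squeeze the handles of the spring clip to take it off its rail, and hold it wide open astride the top edge of the whole layered stack, near the middle of its width, one jaw well down behind and the other well down in front, without touching the layers. Finish while still holding the clip squeezed open there, so that a label can be slipped in; leave everything else on the table where it is.

Things in the scene. Friction and masses are not known exactly. Their poses are not given: they have to be found in the camera images.
- bed: Tilted bed of the fixed stand. Origin: on top of its ledge, mid-width, in the plane of the first board's front. Own z runs up the board (leaning back 18 deg from vertical), x out of the board's BACK, y along its width. First board: white, 8 thick (x 0 to 8), 110 wide, 130 tall, fixed, foot on the ledge. Final places: separator about x -8 to 0, loose board about x -16 to -8, feet on the ledge.
- separator_mid (a point): Centre of the separator: plain stiff corrugated cardboard, 110 wide (own y) x 120 tall (own z) x 8 thick (own x), about 40 g. Starts upright in a slotted steel rack (slot 10 wide, walls 120 long reaching 45 above the table), its foot 8 above the table. Top edge 60 above this point.
- board_mid (a point): Centre of the loose chopping board: white plastic, a thin groove line round each face, 110 wide (own y) x 130 tall (own z) x 8 thick (own x), about 110 g. Starts upright in a second rack like the separator's, foot 8 above the table; which rack stands where varies. Top edge 65 above this point.
- clip_grip (a point): Grasp point of the spring clip: midway between its two black-coated handles, 32 above the hinge pin (axes as clip). Handles: flat plates 24 wide (along y), from 6 to 50 above the pin, spreading upwards in a V, 54 over their outsides at the top when closed; fully squeezed they are parallel, 22 over their outsides.
- clip_jaw (a joint): Angle between the two halves of the clip, rad: about 0 closed on the rail, -0.04 closed on nothing, 0.73 fully squeezed (stop; handles parallel, jaws gaping about 40 to 48 between the pads). A spring closes it: at the handles squeezing takes about 4 N at first and about 13 N at the stop.
- tip_a (a point): Middle of the inner face of the jaw pad on the clip's own -x side. The pads are 14 tall and 24 wide, so the pad ends 7 below this point.
- tip_b (a point): Middle of the inner face of the other jaw pad, on the clip's own +x side.
- separator: The separator's body (origin: centre of its bottom edge).
- board: The loose board's body (origin: centre of its bottom edge).
- clip: Clip, 70 g; origin: hinge pin. Own x: across it, the way its handles are squeezed; y: along the pin; z: up. Frame fixed to its -x half, which turns half the joint's change. Starts upright, closed, pads pinching a fixed steel plate (normal x, 6 thick, 120 long, top 78 above the table), reaching 18 below its top. Pads end 60 below the pin (62 squeezed); throat over an edge 45 deep.
- stand: The stand (origin: under its 135 x 130 x 10 base). In bed axes: the ledge reaches to x = -29, then a lip 4 thick rises 10; the ledge slopes down to the first board. Behind that board a steel back plate, 4 thick, is 80 tall, so the stack's top 50 is free behind. A layer set upright on the ledge and let go tips back on the stack, its foot staying about where it was put.
- saucepan: Bystander: small steel saucepan, 130 across, 85 high.
- spice_jar: Bystander: amber glass jar, 48 across, 85 high.
- cup: Bystander: steel cup, 68 across, 75 high.
- spatula: Bystander: spatula lying on the table (origin under its middle).
- can: Bystander: plain metal can, 72 across, 75 high.
- dish: Bystander: white ceramic bowl, 110 across, 35 high.
- oil_bottle: Bystander: green glass bottle, 56 across, 160 high.
Things that resemble listed ones, but are neither listed nor needed, are in the scene too. What is shaped like the board but green or purple is not meant.

How it is judged:
By the outcome, as a careful person would: the job done as asked, in the order asked, and still so for the second after the job is handed in, while the arm keeps its last pose, push and grip.
It also fails if it takes over 70 s, if anything falls off the work surface, if the arm or the gripper's body presses on something with over 40 N, if the wrist force passes 120 N, or if a joint passes its speed limit or range.

## Working session

There is one attempt and no reset: what is moved stays moved. The work goes in short steps, Python scripts to look and compute and a tool call to move; the robot and the scene stay as the last step left them, time stands still between calls to the robot, and variables do not carry over. Pictures are saved under pics/ and viewed, and the job is handed in when it is done.

Besides the shell and the picture viewer there is one more tool, called after "Emit:" by a JSON object that holds its "op" and its "data", one argument or row to a line. send_rows: Moves the arm, as the interface text tells. Its arguments: {"type":"object","properties":{"plan":{"type":"array"}},"required":["plan"]}

```bash
mkdir -p pics; ls; cat > h.py <<'E'
from rig import bot, imaging, recognise, masks_of, mark_of
import numpy as np, cv2
np.set_printoptions(precision=4,suppress=True)
E
python3 - <<'E'
from h import *
print(bot.read_state()); print(bot.tip_extent)
for n in ("side","top","wrist"):
    c=imaging.capture(n); cv2.imwrite(f"pics/{n}0.png",c["img"])
    print(n,c["mtx"],c.get("pose",c.get("T_tool_cam")))
for n in ("side","top"):
    for t in ["bed","separator_mid","board_mid","clip_grip","tip_a","tip_b","separator","board","clip","stand","saucepan","spice_jar","cup","can","dish","oil_bottle","spatula"]:
        print(n,t,[(np.array(d["at"]),round(d["conf"],2)) for d in mark_of(n,t)[:4]])
E
```

```text
pics
{'time_s': 0.0, 'joint_positions': array([-77.8938,  30.2787,  82.1557,  -0.0022,  67.6906, -10.227 ]), 'qvel': array([ 0.021 , -0.0227, -0.0008, -0.0185, -0.0508,  0.0809]), 'tau': array([ -0.0017, -44.0042, -17.6592,   0.0633,   0.0583,  -0.0002]), 'position': array([ 0.2374, -0.5774,  0.2386]), 'tcp_rot': array([[ 0.925 ,  0.38  , -0.0005],
       [ 0.38  , -0.925 ,  0.0021],
       [ 0.0004, -0.0022, -1.    ]]), 'force': array([-1.0297,  0.139 , -0.6696]), 'moment': array([ 0.0395, -0.0468,  0.0204]), 'opening': 0.9991658184110944}
0.017
side [[496.5735   0.     317.0807]
 [  0.     496.5735 238.5019]
 [  0.       0.       1.    ]] [[-0.9591 -0.1816  0.217   0.2513]
 [-0.2826  0.5727 -0.7695  1.0887]
 [ 0.0155 -0.7994 -0.6006  0.9195]
 [ 0.      0.      0.      1.    ]]
top [[490.0444   0.     318.8526]
 [  0.     490.0444 232.222 ]
 [  0.       0.       1.    ]] [[-0.009  -0.9841  0.1772  0.3215]
 [-1.      0.0096  0.0024  0.0494]
 [-0.0041 -0.1771 -0.9842  1.1781]
 [ 0.      0.      0.      1.    ]]
wrist [[410.0767   0.     321.4337]
 [  0.     410.0767 240.1242]
 [  0.  
[... 2183 characters left out ...]
, 0.4342, 0.0027]), 0.72), (array([0.5003, 0.178 , 0.0073]), 0.29)]
top clip []
top stand [(array([ 0.5945, -0.0786,  0.002 ]), 0.72), (array([ 0.732 ,  0.0727, -0.0009]), 0.55), (array([ 0.5418, -0.3941,  0.0651]), 0.43)]
top saucepan [(array([ 0.7263,  0.1839, -0.0039]), 0.59), (array([ 0.721 , -0.2108, -0.0037]), 0.17)]
top spice_jar [(array([0.735 , 0.0732, 0.0006]), 0.57), (array([ 0.3774,  0.0639, -0.0017]), 0.49)]
top cup [(array([ 0.3794,  0.0663, -0.0004]), 0.87)]
top can [(array([ 0.7211, -0.2082, -0.0032]), 0.7)]
top dish [(array([ 0.4159, -0.2194,  0.0001]), 0.79)]
top oil_bottle [(array([ 0.7514, -0.0607, -0.0007]), 0.84)]
top spatula [(array([ 0.3233, -0.236 , -0.0013]), 0.91)]
```

View pics/side0.png

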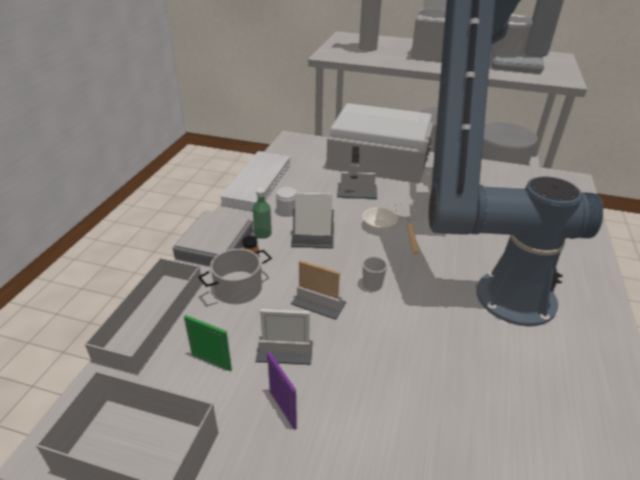

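View pics/top0.png

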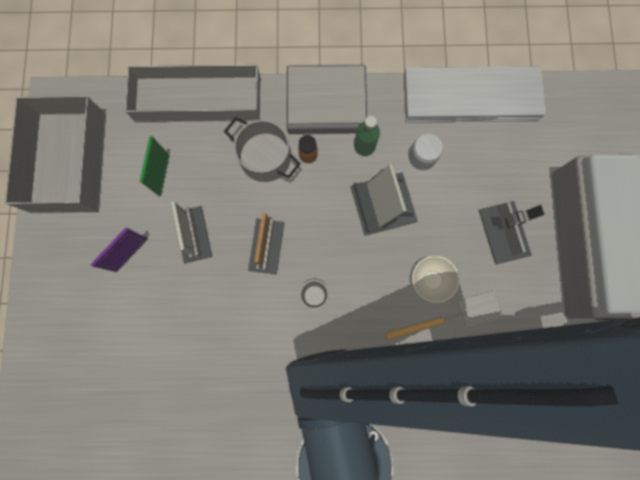

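```bash
python3 - <<'E'
import cv2,numpy as np
s=cv2.imread("pics/side0.png");t=cv2.imread("pics/top0.png")
def c(im,x0,y0,x1,y1,n,k): cv2.imwrite(f"pics/{n}.png",cv2.resize(im[y0:y1,x0:x1],None,fx=k,fy=k,interpolation=cv2.INTER_CUBIC))
c(s,40,180,360,420,"c1",2.5)
c(t,40,60,360,300,"c2",2.5)
E
```

```text
(no output)
```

View pics/c1.png

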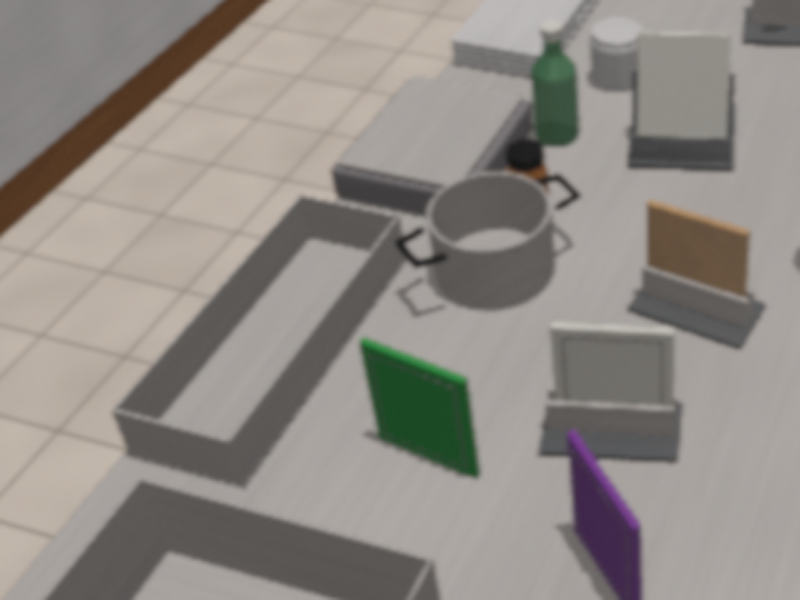

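View pics/c2.png

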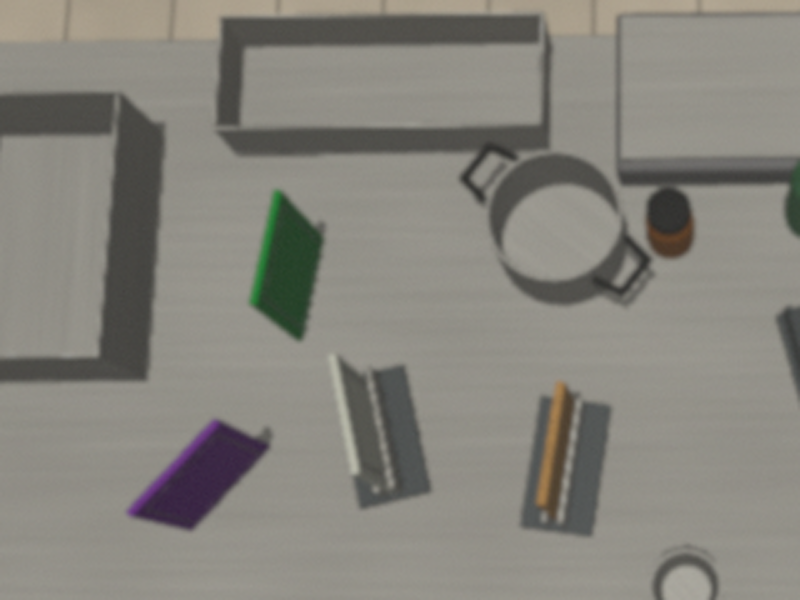

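View pics/wrist0.png

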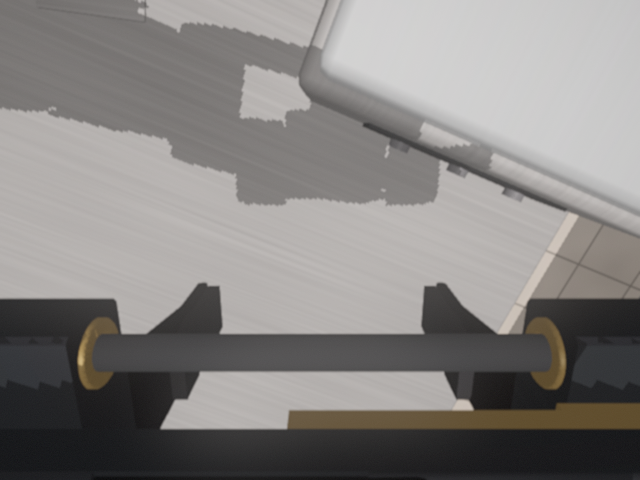

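```bash
cat >> h.py <<'E'
def campose(c,st=None):
    if "pose" in c: return np.array(c["pose"])
    T=np.eye(4);T[:3,:3]=st["tcp_rot"];T[:3,3]=st["position"]
    return T@np.array(c["T_tool_cam"])
def ray(c,P,uv,z):
    d=P[:3,:3]@np.linalg.solve(c["mtx"],[uv[0],uv[1],1]); o=P[:3,3]
    return o+d*(z-o[2])/d[2]
def proj(c,P,X):
    q=np.linalg.inv(P)@np.append(X,1); q=c["mtx"]@q[:3]; return q[:2]/q[2]
def crop(im,x0,y0,x1,y1,n,k): cv2.imwrite(f"pics/{n}.png",cv2.resize(im[y0:y1,x0:x1],None,fx=k,fy=k,interpolation=cv2.INTER_CUBIC))
E
python3 - <<'E'
from h import *
c={n:imaging.capture(n) for n in("side","top")}
P={n:campose(c[n]) for n in c}
for name,t,z in (("sep","separator",.128),("board","board",.138)):
  for n in c:
    ms=masks_of(n,t)
    for m in ms[:3]:
        r=m["region"];ys,xs=np.nonzero(r)
        print(name,n,m["conf"],r.sum(),xs.min(),xs.max(),ys.min(),ys.max())
crop(c["top"]["img"],140,180,300,280,"t1",5); crop(c["top"]["img"],340,110,560,275,"t2",3.6)
crop(c["side"]["img"],240,160,400,280,"s2",5)
crop(c["side"]["img"],240,240,360,380,"s1",4)
def f(n,a,z): return ray(c[n],P[n],a,z)
for n,a,b,z in (("top",(264.8,214),(256.8,263),.128),("top",(173,203),(182,248),.138)):
    p,q=f(n,a,z),f(n,b,z);print(p,q,np.linalg.norm(p-q))
E
```

```text
sep side 0.56 1083 299 339 260 297
sep top 0.7 492 254 269 213 267
sep top 0.46 427 298 315 135 163
board side 0.95 1215 268 297 353 429
board side 0.81 1676 184 232 315 370
board side 0.75 1542 260 310 309 342
board top 0.97 1122 140 168 137 196
board top 0.78 1247 92 146 228 271
board top 0.67 610 171 194 202 255
[0.5524 0.1701 0.128 ] [0.4445 0.1862 0.128 ] 0.10901397722507555
[0.5767 0.3697 0.138 ] [0.4772 0.346  0.138 ] 0.10224124161527166
```

View pics/t1.png

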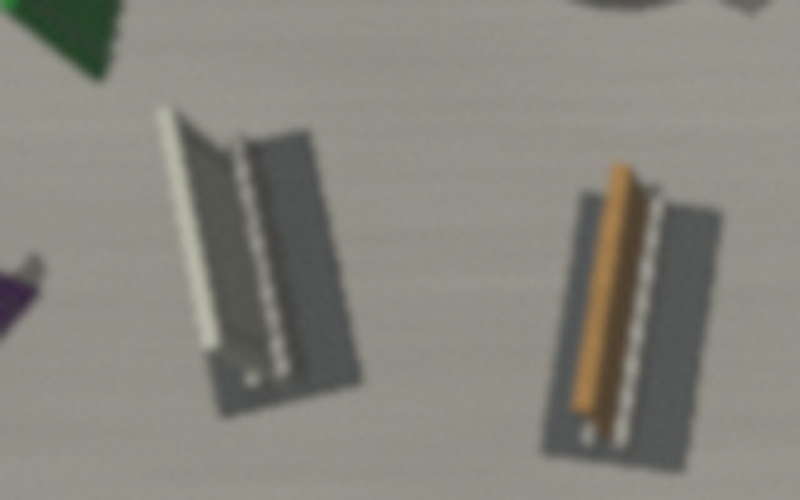

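View pics/t2.png

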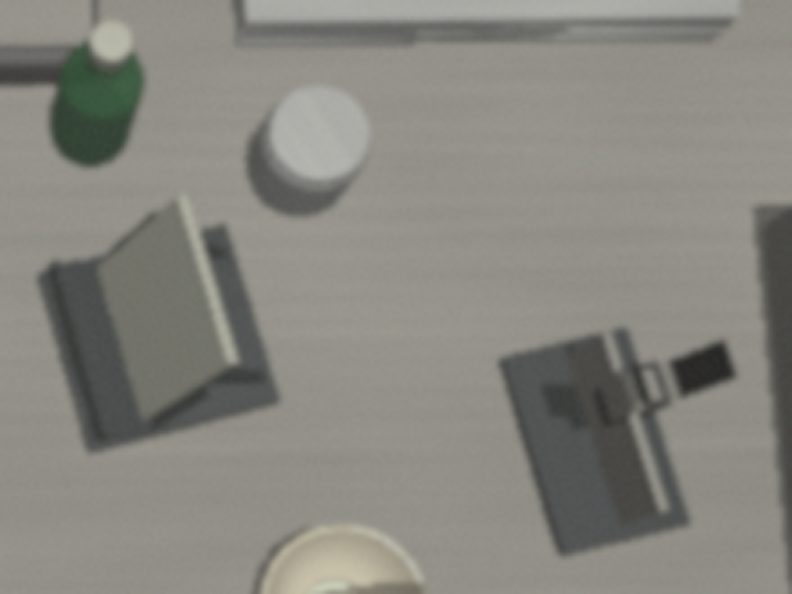

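View pics/s2.png

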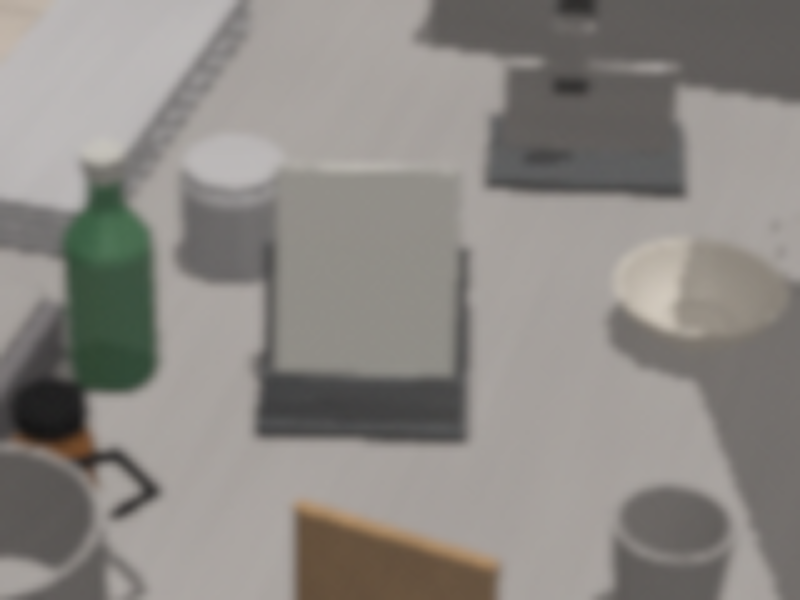

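View pics/s1.png

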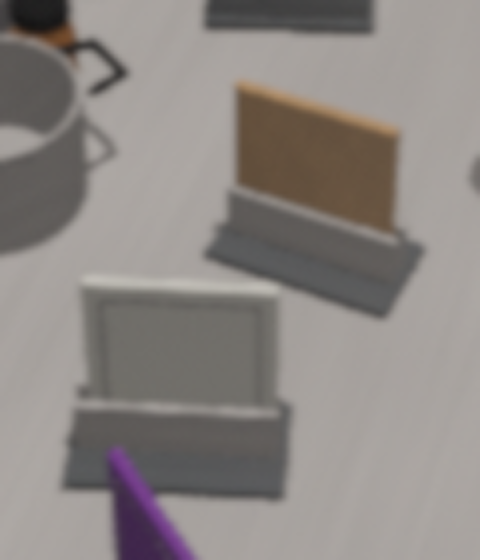

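Emit:
{"op": "send_rows", "data": {
  "plan": [
    [[0,0,1,0,-1],[0.5,0.3,1,0,-1],[0.9,0.75,0,-0.2,-1],[0.9,0.75,0,-0.2,-1],[0.9,0.75,0,-0.2,-1],[0.9,0.75,0,-0.2,-1],[0.9,0.75,0,0,-1],[0.9,0.75,0,0,-1],[0.9,0.75,0,0,-1],[0.6,0.7,0,0,-1],[0,0,0,0,-1],[0,0,0,0,-1]]
  ]
}}

```text
time_s: 3.35
position: [0.4597, -0.3904, 0.2996]
tcp_rot: [[0.952, 0.306, -0.001], [0.306, -0.952, -0.001], [-0.001, 0.0, -1.0]]
force: [-0.9, 0.1, -0.1]
opening: 0.997
```

```bash
python3 - <<'E'
from h import *
st=bot.read_state();c=imaging.capture("wrist");cv2.imwrite("pics/w1.png",c["img"])
np.savez("w1.npz",P=campose(c,st),K=c["mtx"])
print(st["time_s"],st["position"],st["tcp_rot"],st["force"])
for t in ["clip_grip","tip_a","clip"]:
    print(t,[(np.array(d["at"]),round(d["conf"],2)) for d in mark_of("wrist",t)[:4]])
E
```

```text
3.35 [ 0.4597 -0.3904  0.2996] [[ 0.9519  0.3064 -0.0005]
 [ 0.3064 -0.9519 -0.0006]
 [-0.0007  0.0004 -1.    ]] [-0.8903  0.0666 -0.1233]
clip_grip [(array([ 0.5445, -0.3934,  0.1512]), 0.76)]
tip_a []
clip [(array([ 0.5427, -0.3937,  0.1198]), 0.74)]
```

View pics/w1.png

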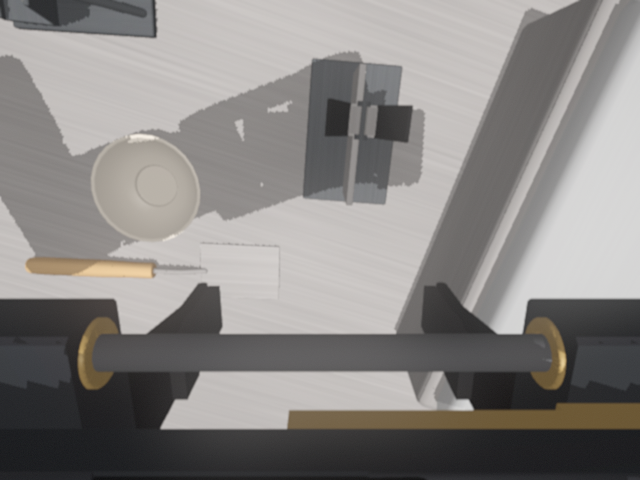

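Emit:
{"op": "send_rows", "data": {
  "plan": [
    [[0.1,0.5,0,0,-1],[0.1,1,0,0,-1],[0.1,1,0,0,-1],[0.1,1,0,0,-1],[0.1,1,0,0,-1],[0.1,1,0,0,-1],[0.1,1,0,0,-1],[0.1,1,0,0,-1],[0.1,1,0,0,-1],[0.1,1,0,0,-1],[0.1,1,0,0,-1],[0,0.5,0,0,-1],[0,0,0,0,-1]]
  ]
}}

```text
time_s: 4.85
position: [0.4918, -0.0589, 0.2996]
tcp_rot: [[0.952, 0.307, -0.0], [0.307, -0.952, 0.0], [-0.0, -0.0, -1.0]]
force: [0.4, 0.3, -0.1]
opening: 0.998
```

```bash
python3 - <<'E'
from h import *
st=bot.read_state();c=imaging.capture("wrist");cv2.imwrite("pics/w2.png",c["img"])
P=campose(c,st)
np.savez("w2.npz",P=P,K=c["mtx"])
print(st["time_s"],st["position"],st["tcp_rot"],st["force"])
w=np.load("w1.npz"); cc={"mtx":w["K"]}
a,b=ray(cc,w["P"],(362.5,64),.078),ray(cc,w["P"],(350.5,204),.078);print(a,b,np.linalg.norm(a-b),np.degrees(np.arctan2(*(a-b)[[1,0]])))
crop(c["img"],180,0,500,240,"w2c",2.5)
E
```

```text
4.85 [ 0.4918 -0.0589  0.2996] [[ 0.9516  0.3074 -0.0005]
 [ 0.3074 -0.9516  0.0003]
 [-0.0004 -0.0004 -1.    ]] [ 0.3939  0.2653 -0.0508]
[ 0.5861 -0.3853  0.078 ] [ 0.4717 -0.4141  0.078 ] 0.11793278083618026 14.169713300703553
```

View pics/w2.png

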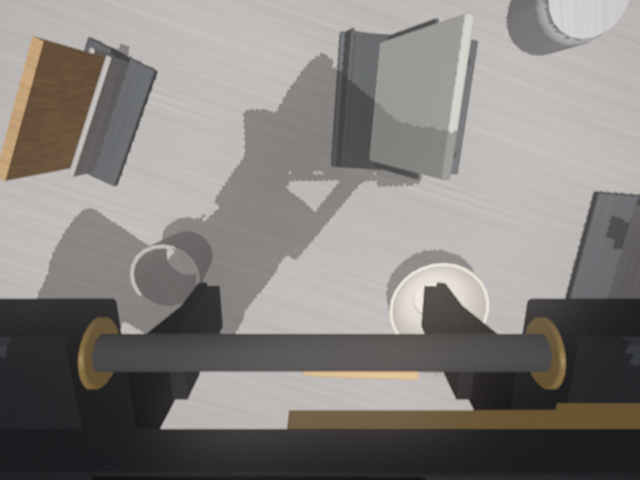

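View pics/w2c.png

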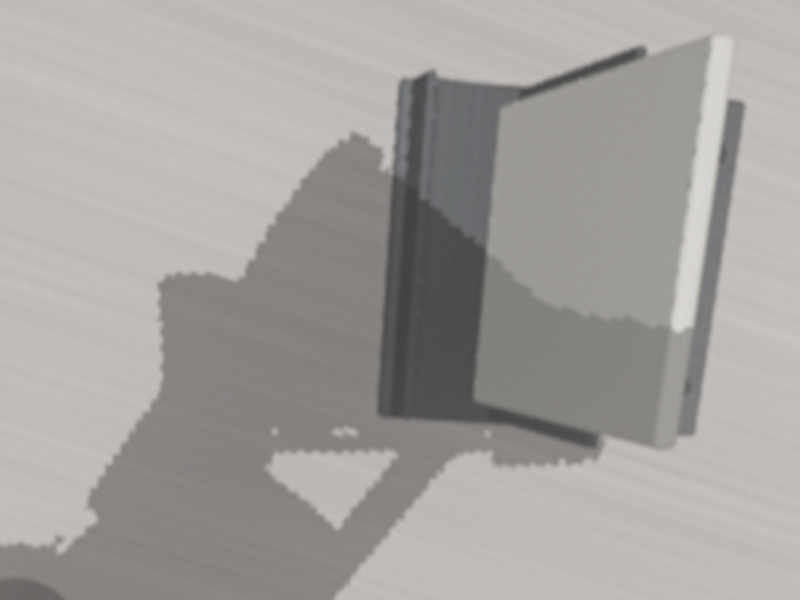

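```bash
cat > bed.py <<'E'
from h import *
from scipy.optimize import least_squares
def bedR(psi): # psi = angle of back direction b
    b=np.array([np.cos(psi),np.sin(psi),0]);u=np.array([0,0,1.]);s,c=np.sin(np.radians(18)),np.cos(np.radians(18))
    x=c*b-s*u;z=c*u+s*b;y=np.cross(z,x);return np.c_[x,y,z]
E
python3 - <<'E'
from bed import *
w=np.load("w2.npz"); C={"w":({"mtx":w["K"]},w["P"])}
for n in("side","top"):
    c=imaging.capture(n);C[n]=(c,campose(c))
k=lambda x,y:(180+x/2.5,y/2.5)
# far(+x world) = end A, near = B
obs=[("w",k(499,106),"A",0),("w",k(474,402),"B",0),("w",k(714,35),"A",130),("w",k(655,443),"B",130)]
t=lambda x,y:(340+x/3.6,110+y/3.6)
obs2=[("top",t(100,262),"A",0),("top",t(148,425),"B",0),("top",t(178,198),"A",130),("top",t(228,366),"B",130)]
s=lambda x,y:(240+x/5,160+y/5)
obs3=[("side",s(275,375),"A",0),("side",s(453,375),"B",0),("side",s(277,170),"A",130),("side",s(460,177),"B",130)]
def run(obs):
    def f(p):
        R=bedR(p[3]);r=[]
        ysgn=np.sign(R[0,1])
        for n,uv,e,z in obs:
            y=.055*(1 if e=="A" else -1)*ysgn
            r+=list((proj(*C[n],p[:3]+R@[0,y,z/1000])-uv)*{"w":1,"top":1,"side":1}[n])
        return r
    q=least_squares(f,[.596,-.08,.02,np.radians(-73)],loss="soft_l1")
    print(q.x[:3],np.degrees(q.x[3]),np.round(q.fun,1))
run(obs);run(obs2);run(obs3);run(obs+obs2+obs3)
E
```

```text
[ 0.5967 -0.0803  0.0153] -75.39631702682343 [ 0.6  0.5  0.1 -1.3 -0.5 -0.5 -0.   1. ]
[ 0.5964 -0.0818  0.0108] -75.66779632888725 [-0.5  1.8 -1.4 -1.1  0.5 -0.1  0.8  0. ]
[ 0.6017 -0.1048 -0.0021] -74.51965444873967 [ 0.2 -0.2 -0.1  0.6  0.1  0.1 -0.3 -0.5]
[ 0.5966 -0.0805  0.0148] -75.40697430344942 [ 0.7  0.9  0.2 -1.1 -0.5  0.1 -0.   1.2 -0.9  1.3 -1.6 -1.5  0.1 -0.8
  0.6 -0.6 -0.7 -0.  -0.4  1.1 -0.7 -0.5 -0.3 -0.8]
```

Emit:
{"op": "send_rows", "data": {
  "plan": [
    [[-0.2,0.5,0,-0.4,-1],[-0.3,1,0,-0.8,-1],[-0.3,1,0,-0.8,-1],[-0.3,1,0,-0.8,-1],[-0.3,1,0,-0.8,-1],[-0.3,1,0,-0.8,-1],[-0.3,1,0,-0.2,-1],[-0.3,1,-0.5,0,-1],[0,0.4,-0.5,0,-1],[0,0,0,0,-1],[0,0,0,0,-1]]
  ]
}}

```text
time_s: 6.1
position: [0.4242, 0.1754, 0.2696]
tcp_rot: [[0.989, -0.15, -0.0], [-0.15, -0.989, -0.001], [0.0, 0.001, -1.0]]
force: [-0.7, -0.6, 0.8]
opening: 1.003
```

```bash
cat >> h.py <<'E'
def wshot(name):
    st=bot.read_state();c=imaging.capture("wrist");cv2.imwrite(f"pics/{name}.png",c["img"])
    P=campose(c,st);np.savez(name+".npz",P=P,K=c["mtx"])
    print(st["time_s"],st["position"],"yaw",np.degrees(np.arctan2(st["tcp_rot"][1,0],st["tcp_rot"][0,0])),st["force"],st["opening"])
    return st,c,P
E
python3 - <<'E'
from h import *
st,c,P=wshot("w3")
crop(c["img"],160,0,480,240,"w3c",2.5)
E
```

```text
6.1 [0.4242 0.1754 0.2696] yaw -8.653581048142863 [-0.7112 -0.6251  0.7909] 1.0029110474573986
```

View pics/w3.png

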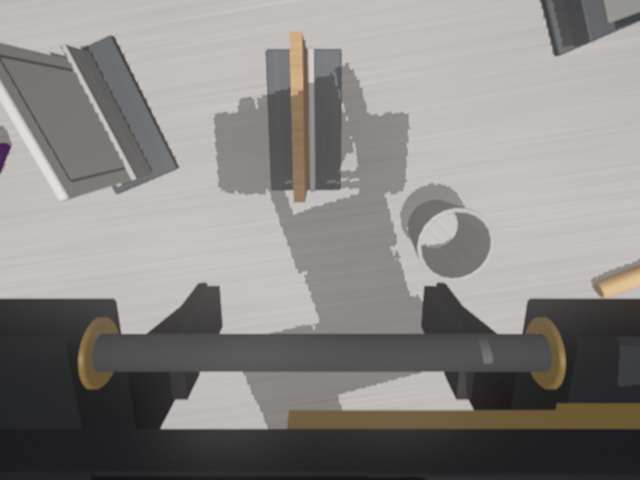

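View pics/w3c.png

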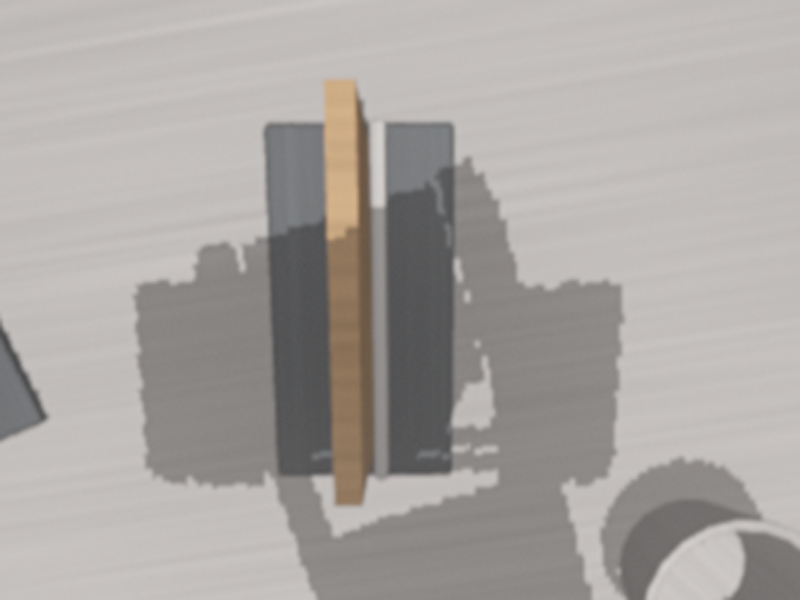

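```bash
python3 - <<'E'
from h import *
w=np.load("w3.npz");cc={"mtx":w["K"]};k=lambda x,y:(160+x/2.5,y/2.5)
q=[ray(cc,w["P"],k(*a),.128) for a in((324,79),(356,80),(336,504),(363,504))]
print(np.array(q)); print([np.linalg.norm(q[i]-q[j]) for i,j in((0,1),(2,3),(0,2),(1,3))])
a=(q[0]+q[1])/2;b=(q[2]+q[3])/2;print((a+b)/2,np.degrees(np.arctan2(*(a-b)[[1,0]])))
c=imaging.capture("top");P=campose(c)
a,b=ray(c,P,(264.4,212.8),.128),ray(c,P,(256.6,262.4),.128);print((a+b)/2,np.degrees(np.arctan2(*(a-b)[[1,0]])))
E
```

```text
[[0.5571 0.1758 0.128 ]
 [0.5557 0.1678 0.128 ]
 [0.4489 0.1912 0.128 ]
 [0.4477 0.1836 0.128 ]]
[np.float64(0.008115424001230184), np.float64(0.007660304489300796), np.float64(0.10932984341317667), np.float64(0.1090941126875988)]
[0.5023 0.1796 0.128 ] -8.23376435241565
[0.5004 0.1789 0.128 ] -8.150762259599336
```

Emit:
{"op": "send_rows", "data": {
  "plan": [
    [[0.8,0.05,-0.3,0.08,-1],[0.9,0.05,-0.8,0,-1],[0.9,0.03,-1,0,-1],[0,0,-1,0,-1],[0,0,-1,0,-1],[0,0,-0.7,0,-1],[0,0,-0.25,0,-1],[0,0,0,0,-1],[0,0,0,0,0.4],[0,0,0,0,0.7]]
  ]
}}

```text
time_s: 7.2
position: [0.5027, 0.1803, 0.1195]
tcp_rot: [[0.99, -0.142, 0.003], [-0.142, -0.99, 0.0], [0.003, -0.001, -1.0]]
force: [0.6, 0.7, 0.2]
opening: 0.896
```

```bash
python3 - <<'E'
from h import *
st,c,P=wshot("w4")
E
```

```text
7.2 [0.5027 0.1803 0.1195] yaw -8.162250626912568 [0.6399 0.6904 0.2279] 0.8964101680042305
```

View pics/w4.png

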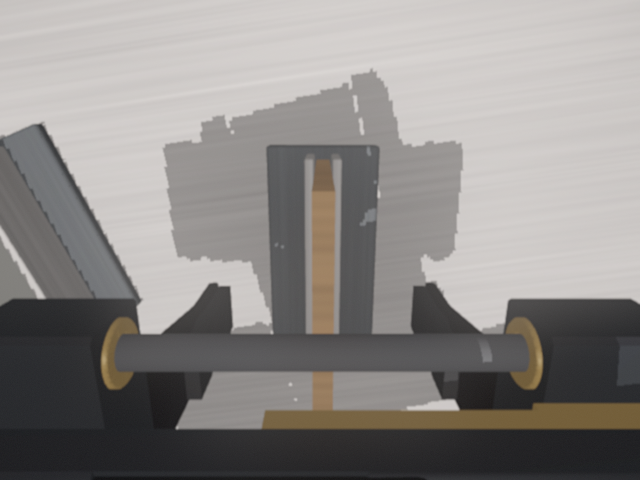

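Emit:
{"op": "send_rows", "data": {
  "plan": [
    [[0,0,0,0,1],[0,0,0,0,1],[0,0,0,0,1],[0,0,0,0,1],[0,0,0,0,1],[0,0,0,0,1]]
  ]
}}

```text
time_s: 7.85
position: [0.5015, 0.1803, 0.118]
tcp_rot: [[0.99, -0.142, -0.0], [-0.142, -0.99, -0.0], [-0.0, 0.0, -1.0]]
force: [-0.9, 0.9, -0.3]
opening: 0.309
```

Emit:
{"op": "send_rows", "data": {
  "plan": [
    [[0,0,0,0,1],[0,0,0,0,1],[0,0,0,0,1],[0,0,0,0,1]]
  ]
}}

```text
time_s: 8.25
position: [0.5015, 0.1803, 0.118]
tcp_rot: [[0.99, -0.142, -0.0], [-0.142, -0.99, -0.0], [-0.0, 0.0, -1.0]]
force: [-0.2, -0.5, -0.3]
opening: 0.088
```

Emit:
{"op": "send_rows", "data": {
  "plan": [
    [[0,0,0.5,0,1],[0,0,0.8,0,1],[0,0,1,0,1],[0,0,1,0,1],[0,0,1,0,1],[0.2,-0.5,0.7,0.3,1],[0.4,-1,0,0.6,1],[0.4,-1,0,0.6,1],[0.4,-1,0,0.6,1],[0.4,-1,0,0.6,1],[0.4,-1,0,0.6,1],[0.4,-1,0,0.5,1],[0.4,-0.5,0,0.17,1],[0,0,0,0,1],[0,0,0,0,1]]
  ]
}}

```text
time_s: 9.75
position: [0.5908, -0.0294, 0.2676]
tcp_rot: [[0.968, 0.251, -0.002], [0.251, -0.968, 0.001], [-0.001, -0.001, -1.0]]
force: [0.1, -0.0, -1.0]
opening: 0.089
```

```bash
python3 - <<'E'
from h import *
st,c,P=wshot("w5")
for n in ("side","top"):
    c=imaging.capture(n); cv2.imwrite(f"pics/{n}5.png",c["img"])
    if n=="side": crop(c["img"],230,120,390,240,"s5",5)
    else: crop(c["img"],320,100,480,220,"t5",5)
E
```

```text
9.75 [ 0.5908 -0.0294  0.2676] yaw 14.537789750286993 [ 0.0906 -0.0385 -0.9826] 0.08930688477690557
```

View pics/w5.png

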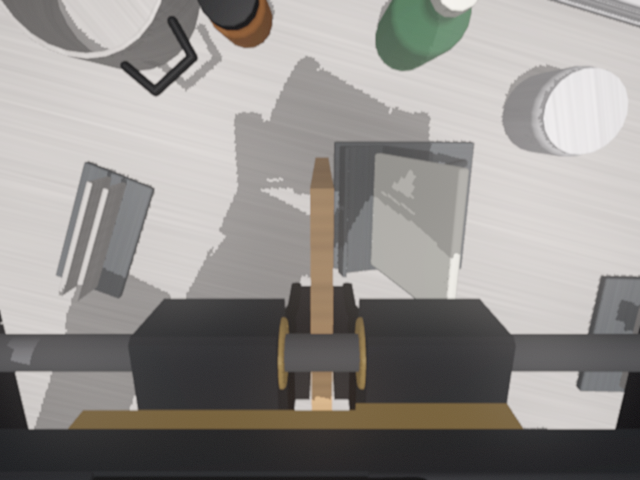

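View pics/s5.png

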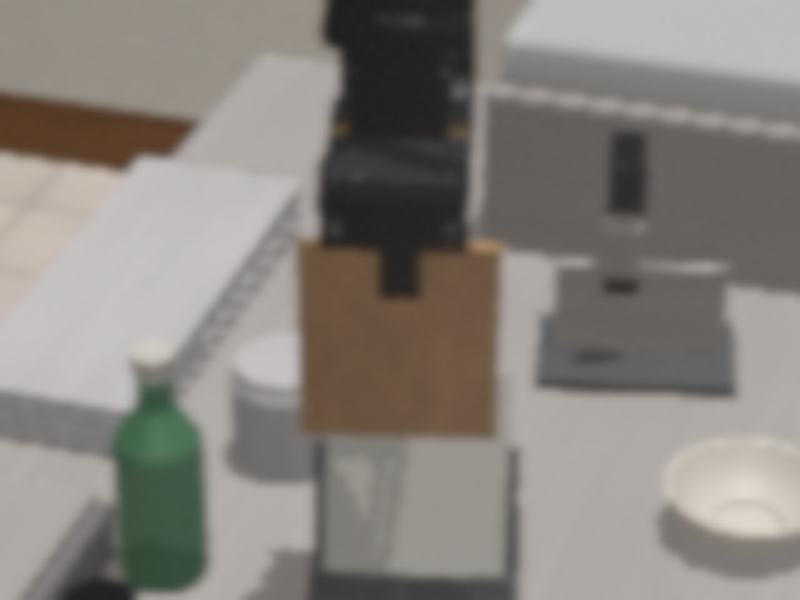

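```bash
python3 - <<'E'
from bed import *
w=np.load("w5.npz");cc={"mtx":w["K"]};P=w["P"];im=cv2.imread("pics/w5.png")
O=np.array([.5967,-.0803,.0155]);R=bedR(np.radians(-75.4))
k=3.3
x0,y0=290,120
v=cv2.resize(im[y0:y0+180,x0:x0+240],None,fx=k,fy=k,interpolation=cv2.INTER_CUBIC)
for X,col in (((0,.055,0),(0,0,255)),((0,.055,.13),(0,255,0)),((-.029,.0675,0),(255,0,0)),((0,-.055,0),(0,0,255)),((-.029,.0675,.01),(255,255,0)),((-.033,.0675,.01),(0,255,255))):
    X=np.array(X);p=proj(cc,P,O+R@(X*[1,np.sign(R[0,1]),1]));q=((p-[x0,y0])*k).astype(int);print(X,p)
    cv2.drawMarker(v,tuple(int(a) for a in q),col,cv2.MARKER_CROSS,16,1)
# slab edge
c=np.array([.5908,-.0294,0]);l=np.array([.968,.251,0]);b=np.array([.2515,-.968,0])
for z in(.2776,.1576):
  for s in(-1,1):
    p=proj(cc,P,c+l*.0555+b*.004*s+[0,0,z]);q=((p-[x0,y0])*k);cv2.drawMarker(v,tuple(int(a) for a in q),(255,0,255),cv2.MARKER_CROSS,12,1)
cv2.imwrite("pics/w5c.png",v)
E
```

```text
[0.    0.055 0.   ] [375.4352 152.175 ]
[0.    0.055 0.13 ] [459.4482 166.6274]
[-0.029   0.0675  0.    ] [347.131 139.09 ]
[ 0.    -0.055  0.   ] [371.5343 261.6102]
[-0.029   0.0675  0.01  ] [351.1786 139.5825]
[-0.033   0.0675  0.01  ] [347.0173 139.6521]
```

View pics/w5c.png

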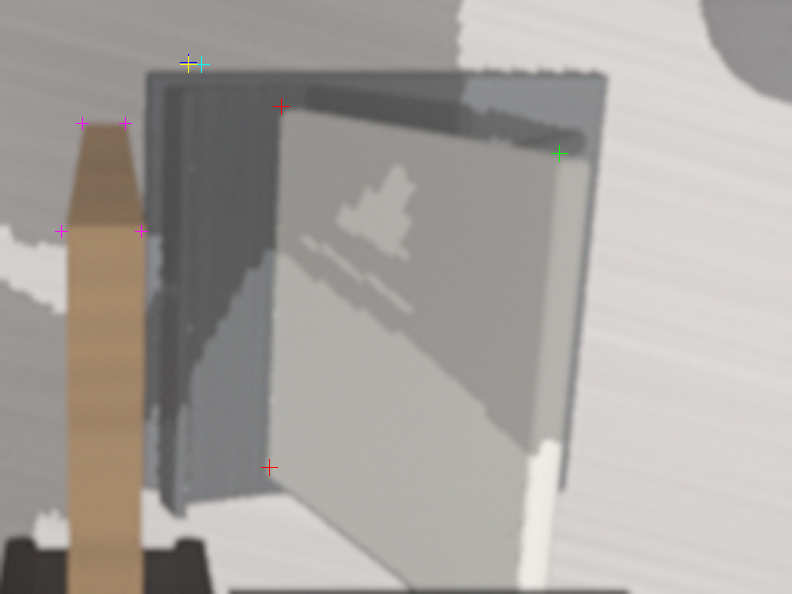

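Emit:
{"op": "send_rows", "data": {
  "plan": [
    [[0.06,-0.7,0,0.01,1],[0.07,-0.73,0,0,1],[0,0,-0.7,0,1],[0,0,-1,0,1],[0,0,-1,0,1],[0,0,-0.8,0,1],[0,0,-0.5,0,1],[0,0,-0.1,0,1],[0,0,0,0,1],[0,0,0,0,1]]
  ]
}}

```text
time_s: 10.9
position: [0.5961, -0.0723, 0.1462]
tcp_rot: [[0.967, 0.254, 0.002], [0.254, -0.967, -0.001], [0.002, 0.001, -1.0]]
force: [0.6, 0.1, -0.5]
opening: 0.094
```

Emit:
{"op": "send_rows", "data": {
  "plan": [
    [[0,0,-0.1,0,1],[0,0,-0.1,0,1],[0,0,-0.07,0,1],[0,0,0,0,1]]
  ]
}}

```text
time_s: 11.3
position: [0.5952, -0.0726, 0.1367]
tcp_rot: [[0.967, 0.253, -0.001], [0.253, -0.967, 0.0], [-0.0, -0.0, -1.0]]
force: [-0.1, 0.0, -0.4]
opening: 0.088
```

Emit:
{"op": "send_rows", "data": {
  "plan": [
    [[0,0,-0.06,0,1],[0,0,-0.06,0,1],[0,0,0,0,1]]
  ]
}}

```text
time_s: 11.6
position: [0.5957, -0.0728, 0.1349]
tcp_rot: [[0.967, 0.253, 0.001], [0.253, -0.967, -0.0], [0.001, 0.001, -1.0]]
force: [-2.8, 0.1, 8.1]
opening: 0.086
```

```bash
python3 - <<'E'
from bed import *
C={}
for n in("w2","w5"):
    w=np.load(n+".npz");C[n]=({"mtx":w["K"]},w["P"])
k=lambda x,y:(180+x/2.5,y/2.5); j=lambda x,y:(290+x/3.3,120+y/3.3)
obs=[("w2",k(499,106),1,0),("w2",k(474,402),-1,0),("w2",k(714,35),1,130),("w2",k(655,443),-1,130),
("w5",j(282,108),1,0),("w5",j(268,480),-1,0),("w5",j(556,155),1,130)]
for z0 in (None,.0155,.0205):
    def f(p):
        R=bedR(p[2]);o=np.array([p[0],p[1],p[3] if z0 is None else z0]);r=[]
        for n,uv,e,z in obs: r+=list(proj(*C[n],o+R@[0,.055*e*np.sign(R[0,1]),z/1000])-uv)
        return r
    q=least_squares(f,[.596,-.08,np.radians(-75),.02]);print(z0,q.x[:2],q.x[3],np.degrees(q.x[2]),np.round(q.fun,1),q.cost)
E
```

```text
None [ 0.596  -0.0797] 0.018127938091161287 -75.13271397132165 [-0.1  0.6 -0.1 -0.5 -0.6 -1.   0.4  2.  -0.7  0.2  0.2 -2.5  0.7  0.6] 6.92096337210279
0.0155 [ 0.5962 -0.0803] 0.02 -75.15245422461258 [ 0.2  1.1  0.2 -0.7 -1.   0.   0.2  1.6 -0.4  0.   0.4 -3.4  0.4  0.2] 8.559983150861216
0.0205 [ 0.5959 -0.0792] 0.02 -75.11453022384826 [-0.4  0.1 -0.3 -0.3 -0.2 -2.   0.5  2.4 -1.   0.4 -0.1 -1.7  1.   1. ] 8.296801401979076
```

Emit:
{"op": "send_rows", "data": {
  "plan": [
    [[0,0,0.1,0,1],[-0.02,-0.09,0,0.03,1],[0,0,0,0,1],[0,0,0,0,1]]
  ]
}}

```text
time_s: 12.0
position: [0.5946, -0.0754, 0.136]
tcp_rot: [[0.967, 0.256, -0.001], [0.256, -0.967, 0.0], [-0.001, -0.0, -1.0]]
force: [0.6, -0.1, -0.6]
opening: 0.088
```

Emit:
{"op": "send_rows", "data": {
  "plan": [
    [[0.01,-0.03,0,0,1],[0,0,0,0,1],[0,0,0,0,1]]
  ]
}}

```text
time_s: 12.3
position: [0.5949, -0.076, 0.1361]
tcp_rot: [[0.967, 0.256, -0.001], [0.256, -0.967, 0.0], [-0.001, -0.001, -1.0]]
force: [-0.1, 1.2, 0.5]
opening: 0.092
```

Emit:
{"op": "send_rows", "data": {
  "plan": [
    [[0.01,-0.03,0,0,1],[0,0,0,0,1],[0,0,0,0,1]]
  ]
}}

```text
time_s: 12.6
position: [0.595, -0.0766, 0.1361]
tcp_rot: [[0.967, 0.256, -0.001], [0.256, -0.967, 0.001], [-0.001, -0.001, -1.0]]
force: [0.0, 1.9, -0.1]
opening: 0.089
```

Emit:
{"op": "send_rows", "data": {
  "plan": [
    [[-0.003,0.015,-0.07,0,1],[0,0,-0.04,0,1],[0,0,0,0,1]]
  ]
}}

```text
time_s: 12.9
position: [0.5954, -0.0763, 0.1342]
tcp_rot: [[0.967, 0.256, 0.0], [0.256, -0.967, 0.001], [0.0, -0.0, -1.0]]
force: [-2.4, 3.4, 6.9]
opening: 0.091
```

Emit:
{"op": "send_rows", "data": {
  "plan": [
    [[0,0,0.02,0,0.5],[0,0,0,0,0.5],[0,0,0,0,0.5],[0,0,0,0,0.5]]
  ]
}}

```text
time_s: 13.3
position: [0.5955, -0.077, 0.1335]
tcp_rot: [[0.967, 0.256, 0.0], [0.256, -0.967, -0.001], [0.0, 0.001, -1.0]]
force: [0.2, -0.3, 0.8]
opening: 0.239
```

```bash
python3 - <<'E'
from h import *
st,c,P=wshot("w6")
c=imaging.capture("side"); crop(c["img"],230,120,390,240,"s6",5)
E
```

```text
13.3 [ 0.5955 -0.077   0.1335] yaw 14.832970043454333 [ 0.2272 -0.3219  0.7671] 0.23909682322401127
```

View pics/w6.png

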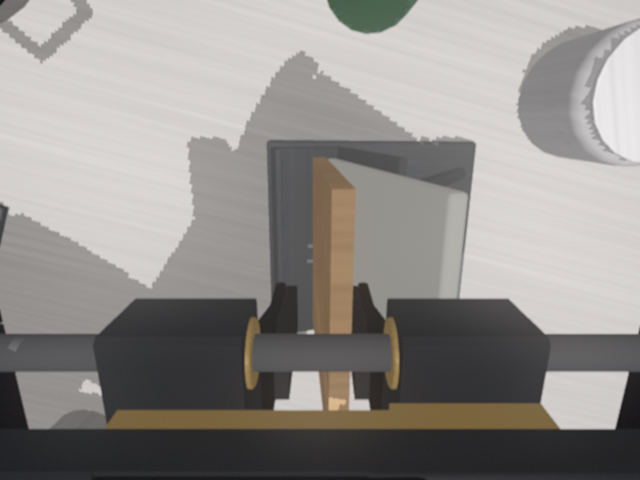

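View pics/s6.png

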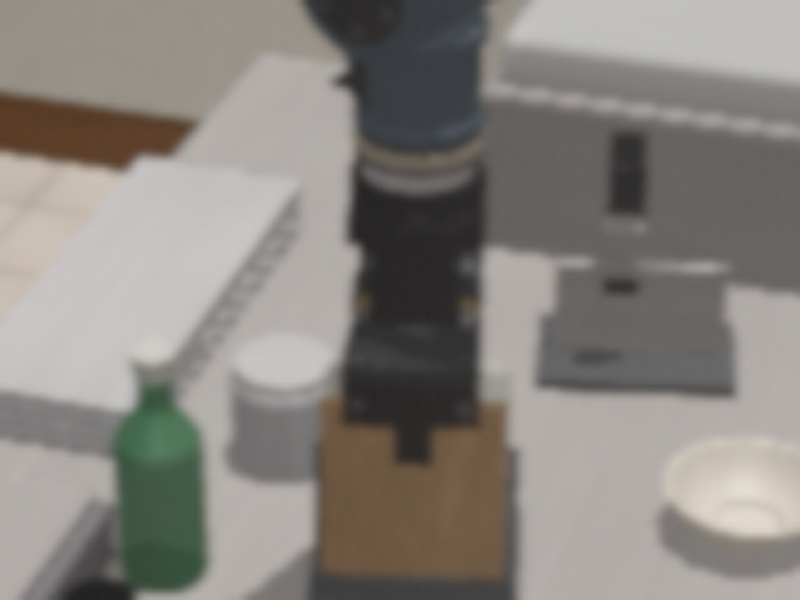

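Emit:
{"op": "send_rows", "data": {
  "plan": [
    [[0,0,0.3,0,0.5],[0,0,0.4,0,0.5],[0,0,0.5,0,0.5],[0,0,0.7,0,0.5],[0,0.5,1,0,0.3],[-0.3,1,1,0,0],[-0.5,1,1,0,-0.5],[-0.3,0.4,0.3,0,-1],[0,0,0,0,-1],[0,0,0,0,-1]]
  ]
}}

```text
time_s: 14.4
position: [0.5622, 0.0098, 0.2893]
tcp_rot: [[0.967, 0.256, -0.0], [0.256, -0.967, -0.001], [-0.0, 0.001, -1.0]]
force: [0.3, 0.3, -0.7]
opening: 0.711
```

```bash
python3 - <<'E'
from h import *
st,c,P=wshot("w7")
crop(c["img"],240,60,560,300,"w7c",2.5)
c=imaging.capture("side"); crop(c["img"],230,120,390,240,"s7",5)
E
```

```text
14.4 [0.5622 0.0098 0.2893] yaw 14.847336845104984 [ 0.2815  0.3238 -0.6891] 0.7106655505639317
```

View pics/w7.png

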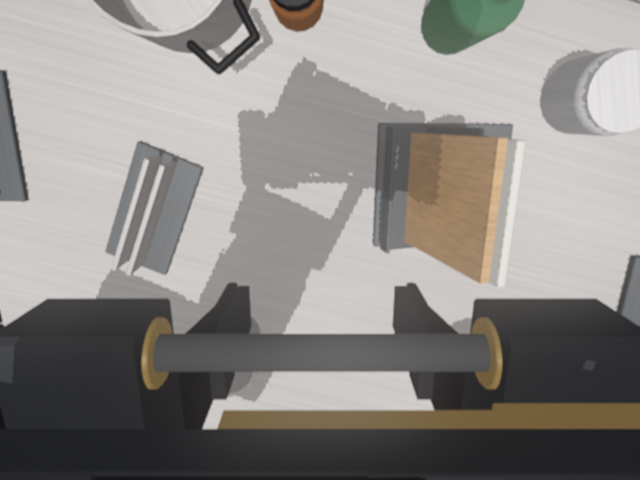

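View pics/s7.png

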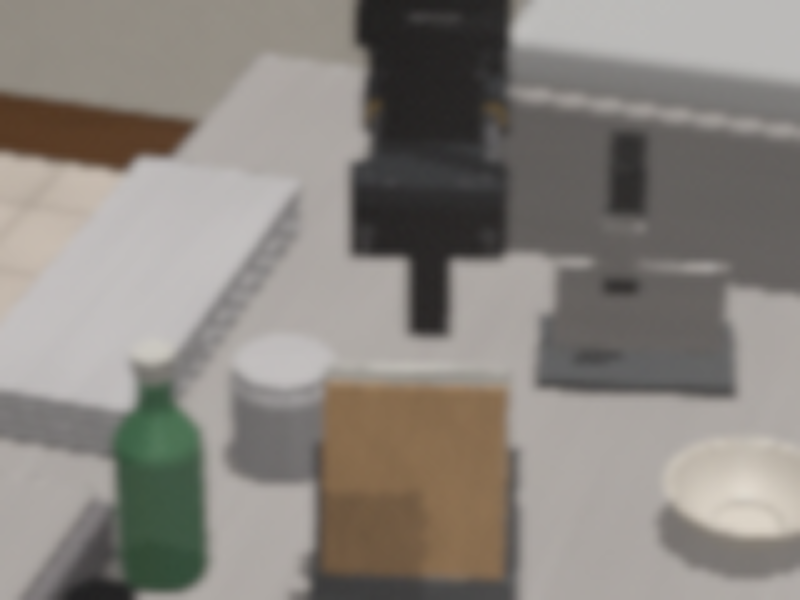

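View pics/w7c.png

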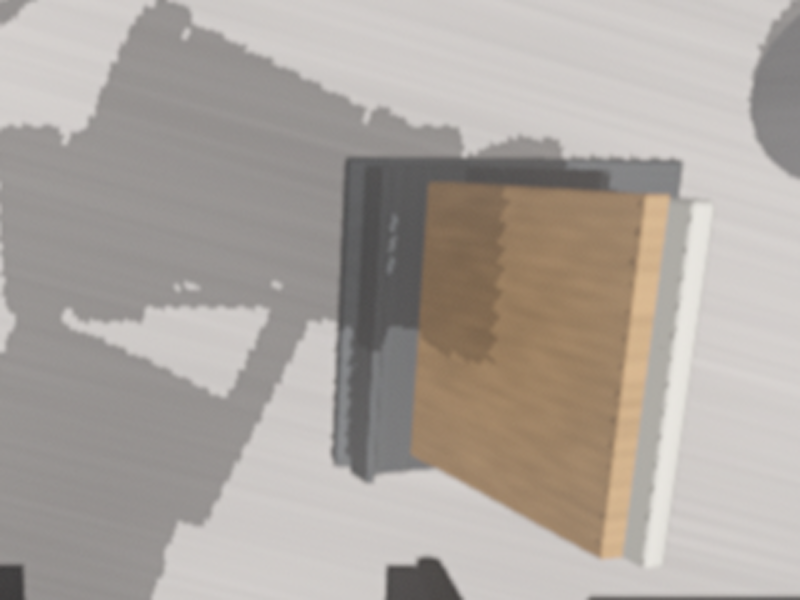

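```bash
python3 - <<'E'
from bed import *
w=np.load("w7.npz");c={"mtx":w["K"]};P=w["P"]
O=np.array([.5959,-.0793,.0195]);R=bedR(np.radians(-75.12));s=np.sign(R[0,1])
for X in ((-.008,.055,0),(-.008,-.055,0),(-.008,.055,.12),(-.008,-.055,.12),(0,.055,.12),(0,-.055,.12),(0,.055,.13),(0,-.055,.13),(.008,.055,.13),(.008,-.055,.13)):
    print(X,(proj(c,P,O+R@(np.array(X)*[1,s,1]))-[240,60])*2.5)
E
```

```text
(-0.008, 0.055, 0) [427.5812 184.002 ]
(-0.008, -0.055, 0) [411.5341 454.6436]
(-0.008, 0.055, 0.12) [643.085  197.2199]
(-0.008, -0.055, 0.12) [600.7121 558.9994]
(0, 0.055, 0.12) [666.2404 196.8177]
(0, -0.055, 0.12) [621.954  555.9891]
(0, 0.055, 0.13) [692.3266 198.3589]
(0, -0.055, 0.13) [644.1751 567.8187]
(0.008, 0.055, 0.13) [715.6229 197.9376]
(0.008, -0.055, 0.13) [665.5463 564.6781]
```

Emit:
{"op": "send_rows", "data": {
  "plan": [
    [[-0.2,0.5,0,0,-1],[-0.35,1,0,0,-1],[-0.35,1,0,0,-1],[-0.35,1,0,0,-1],[-0.35,1,0,0,-1],[-0.35,1,0,0,-1],[-0.35,1,0,0,-1],[-0.35,1,0,0,-1],[-0.35,1,0,0,-1],[-0.35,1,0,0,-1],[-0.35,1,-0.3,-0.25,-1],[0,0.6,0,0,-1],[0,0,0,0,-1],[0,0,0,0,-1]]
  ]
}}

```text
time_s: 15.9
position: [0.4517, 0.3431, 0.2802]
tcp_rot: [[0.973, 0.232, -0.0], [0.232, -0.973, -0.001], [-0.001, 0.001, -1.0]]
force: [-1.3, 0.6, 0.0]
opening: 1.003
```

```bash
python3 - <<'E'
from h import *
st,c,P=wshot("w8")
crop(c["img"],160,0,480,240,"w8c",2.5)
E
```

```text
15.9 [0.4517 0.3431 0.2802] yaw 13.434221593247289 [-1.3428  0.586   0.0141] 1.0031521649357542
```

View pics/w8.png

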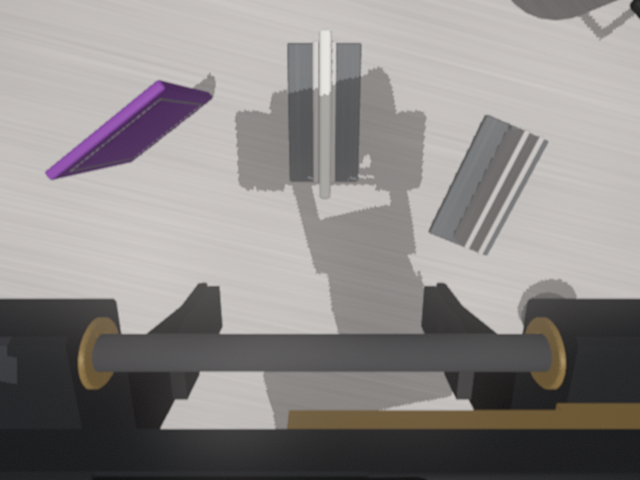

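View pics/w8c.png

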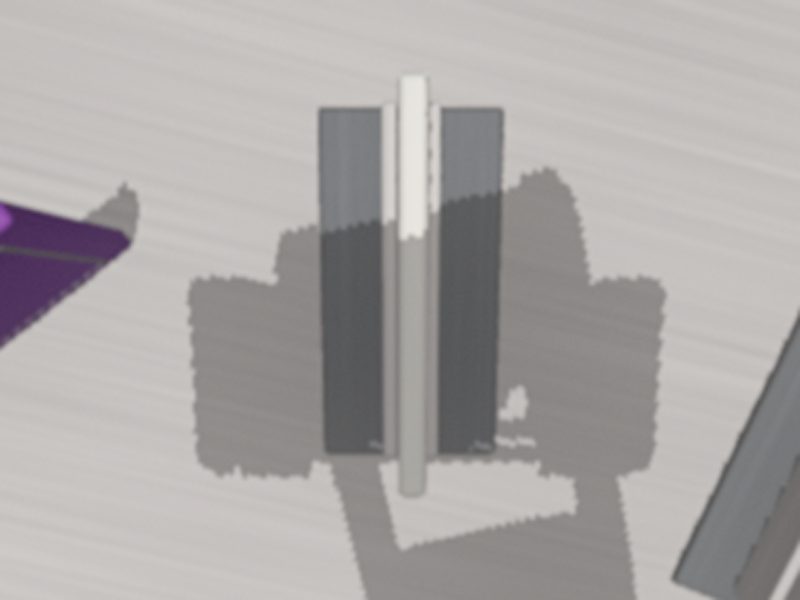

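```bash
python3 - <<'E'
from h import *
w=np.load("w8.npz");cc={"mtx":w["K"]};k=lambda x,y:(160+x/2.5,y/2.5)
q=[ray(cc,w["P"],k(*a),.138) for a in((400,75),(428,75),(400,497),(426,497))]
print([np.linalg.norm(q[i]-q[j]) for i,j in((0,1),(2,3),(0,2),(1,3))])
a=(q[0]+q[1])/2;b=(q[2]+q[3])/2;print((a+b)/2,np.degrees(np.arctan2(*(a-b)[[1,0]])))
E
```

```text
[np.float64(0.0071069539315826704), np.float64(0.007376269596001162), np.float64(0.10844401432433926), np.float64(0.10844190230415815)]
[0.5283 0.3586 0.138 ] 13.458481243202003
```

Emit:
{"op": "send_rows", "data": {
  "plan": [
    [[0.8,0.16,-0.3,0,-1],[0.9,0.18,-0.8,0,-1],[0.85,0.175,-1,0,-1],[0,0,-1,0,-1],[0,0,-1,0,-1],[0,0,-0.7,0,-1],[0,0,-0.27,0,-0.6],[0,0,0,0,0],[0,0,0,0,0.4],[0,0,0,0,0.5],[0,0,0,0,0.5]]
  ]
}}

```text
time_s: 17.05
position: [0.5286, 0.3591, 0.1301]
tcp_rot: [[0.973, 0.232, 0.003], [0.232, -0.973, 0.001], [0.003, -0.0, -1.0]]
force: [-0.6, -1.1, 0.8]
opening: 0.63
```

```bash
python3 - <<'E'
from h import *
st,c,P=wshot("w9")
crop(c["img"],240,100,400,300,"w9c",3)
E
```

```text
17.05 [0.5286 0.3591 0.1301] yaw 13.399301697079892 [-0.6473 -1.0799  0.7616] 0.6300451988925343
```

View pics/w9c.png

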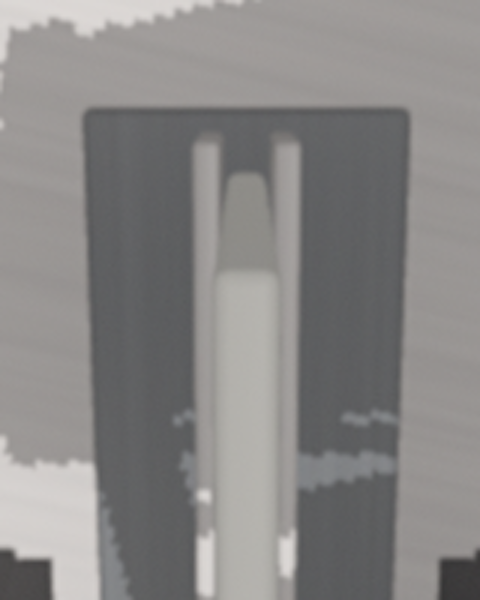

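Emit:
{"op": "send_rows", "data": {
  "plan": [
    [[0,0,0,0,1],[0,0,0,0,1],[0,0,0,0,1],[0,0,0,0,1],[0,0,0,0,1],[0,0,0,0,1],[0,0,0,0,1]]
  ]
}}

```text
time_s: 17.8
position: [0.5278, 0.3588, 0.1285]
tcp_rot: [[0.973, 0.232, -0.0], [0.232, -0.973, -0.0], [-0.0, -0.0, -1.0]]
force: [1.0, 0.1, -0.2]
opening: 0.088
```

Emit:
{"op": "send_rows", "data": {
  "plan": [
    [[0,0,0.5,0,1],[0,0,0.8,0,1],[0,0,1,0,1],[0,0,1,0,1],[0,0,1,0,1],[0.05,-0.5,1,0,1],[0.15,-1,0,0.05,1],[0.15,-1,0,0.1,1],[0.15,-1,0,0.1,1],[0.15,-1,0,0,1],[0.15,-1,0,0,1],[0.15,-1,0,0,1],[0.15,-1,0,0,1],[0.15,-1,0,0,1],[0.15,-1,0,0,1],[0.15,-1,0,0,1],[0.15,-1,0,0,1],[0.15,-1,0,0,1],[0.15,-0.9,0,0,1],[0,0,0,0,1]]
  ]
}}

```text
time_s: 19.8
position: [0.5887, -0.0468, 0.2885]
tcp_rot: [[0.968, 0.252, 0.002], [0.252, -0.968, -0.002], [0.001, 0.003, -1.0]]
force: [0.1, 0.1, -1.2]
opening: 0.09
```

Emit:
{"op": "send_rows", "data": {
  "plan": [
    [[0.1,-0.3,0,0,1],[0.05,-0.3,-0.6,0,1],[0,0,-1,0,1],[0,0,-1,0,1],[0,0,-0.5,0,1],[0,0,0,0,1],[0,0,0,0,1]]
  ]
}}

```text
time_s: 20.5
position: [0.5927, -0.0607, 0.1951]
tcp_rot: [[0.966, 0.257, 0.001], [0.257, -0.966, -0.0], [0.001, 0.0, -1.0]]
force: [0.1, 0.5, -0.4]
opening: 0.089
```

```bash
python3 - <<'E'
from bed import *
st,c,P=wshot("w10")
crop(c["img"],240,60,560,300,"w10c",2.5)
O=np.array([.5959,-.0793,.0195]);b=np.array([.2567,-.9665]);l=np.array([.9665,.2567])
d=st["position"][:2]-O[:2];print("b",d@b,"l",d@l)
E
```

```text
20.5 [ 0.5927 -0.0607  0.1951] yaw 14.885788476552413 [ 0.1239  0.5432 -0.4439] 0.08899818432217332
b -0.018832425715296513 l 0.001724882949267923
```

View pics/w10c.png

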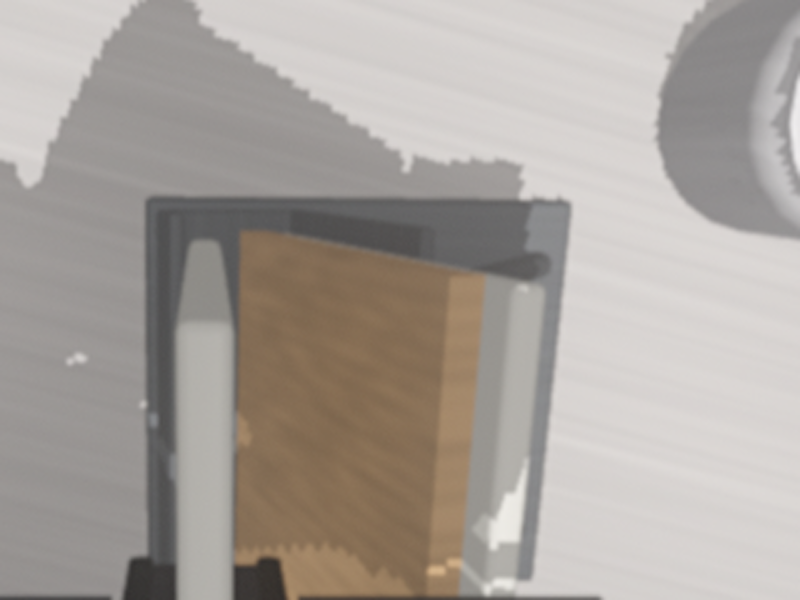

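Emit:
{"op": "send_rows", "data": {
  "plan": [
    [[-0.05,-0.1,0,0,1],[0,0,-0.6,0,1],[0,0,-0.5,0,1],[0,0,-0.3,0,1],[0,0,-0.05,0,1],[0,0,0,0,1],[0,0,0,0,1]]
  ]
}}

```text
time_s: 21.25
position: [0.5915, -0.0644, 0.1519]
tcp_rot: [[0.967, 0.256, 0.002], [0.256, -0.967, -0.001], [0.002, 0.001, -1.0]]
force: [-0.0, -0.1, -1.2]
opening: 0.094
```

Emit:
{"op": "send_rows", "data": {
  "plan": [
    [[0,0,-0.06,0,1],[0,0,-0.06,0,1],[0,0,0,0,1]]
  ]
}}

```text
time_s: 21.55
position: [0.5915, -0.0645, 0.1483]
tcp_rot: [[0.967, 0.256, 0.002], [0.256, -0.967, -0.001], [0.002, 0.001, -1.0]]
force: [-0.0, -0.2, 3.4]
opening: 0.088
```

Emit:
{"op": "send_rows", "data": {
  "plan": [
    [[0,0,0.08,0,1],[0.03,-0.11,0,0,1],[0,0,0,0,1],[0,0,0,0,1]]
  ]
}}

```text
time_s: 21.95
position: [0.5916, -0.0676, 0.1496]
tcp_rot: [[0.967, 0.256, -0.0], [0.256, -0.967, 0.0], [-0.0, -0.0, -1.0]]
force: [-0.1, -0.2, -1.9]
opening: 0.088
```

Emit:
{"op": "send_rows", "data": {
  "plan": [
    [[0.01,-0.03,0,0,1],[0,0,0,0,1],[0,0,0,0,1]]
  ]
}}

```text
time_s: 22.25
position: [0.5919, -0.0684, 0.1497]
tcp_rot: [[0.967, 0.256, -0.0], [0.256, -0.967, 0.0], [-0.0, -0.0, -1.0]]
force: [0.3, 0.0, -1.5]
opening: 0.095
```

Emit:
{"op": "send_rows", "data": {
  "plan": [
    [[0.005,-0.02,0,0,1],[0,0,0,0,1],[0,0,0,0,1]]
  ]
}}

```text
time_s: 22.55
position: [0.5921, -0.0689, 0.1498]
tcp_rot: [[0.967, 0.256, -0.0], [0.256, -0.967, 0.0], [-0.0, -0.0, -1.0]]
force: [0.7, -0.2, -1.1]
opening: 0.089
```

Emit:
{"op": "send_rows", "data": {
  "plan": [
    [[0.004,-0.02,0,0,1],[0,0,0,0,1],[0,0,0,0,1]]
  ]
}}

```text
time_s: 22.85
position: [0.5922, -0.0693, 0.1498]
tcp_rot: [[0.967, 0.256, -0.0], [0.256, -0.967, 0.0], [-0.0, -0.001, -1.0]]
force: [-0.5, 0.7, -1.1]
opening: 0.089
```

Emit:
{"op": "send_rows", "data": {
  "plan": [
    [[0,0.005,-0.07,0,1],[0,0,-0.05,0,1],[0,0,0,0,1]]
  ]
}}

```text
time_s: 23.15
position: [0.5923, -0.0691, 0.1471]
tcp_rot: [[0.967, 0.256, 0.0], [0.256, -0.967, 0.001], [0.0, -0.001, -1.0]]
force: [-2.6, 1.7, 6.1]
opening: 0.086
```

Ledge contact; release with a small opening, then lift out.

Emit:
{"op": "send_rows", "data": {
  "plan": [
    [[0,0,0.02,0,0.5],[0,0,0,0,0.5],[0,0,0,0,0.5],[0,0,0,0,0.5],[0,0,0.3,0,0.5],[0,0,0.4,0,0.5],[0,0,0.5,0,0.5],[0,0,0.7,0,0.5],[-0.1,0.5,1,0,0.3],[-0.3,1,1,0,0],[-0.5,1,0.8,0,-0.5],[-0.5,0.5,0,0,-1],[0,0,0,0,-1],[0,0,0,0,-1]]
  ]
}}

```text
time_s: 24.55
position: [0.5506, 0.0205, 0.2887]
tcp_rot: [[0.966, 0.257, 0.002], [0.257, -0.966, -0.001], [0.001, 0.001, -1.0]]
force: [-0.2, -0.1, -0.3]
opening: 0.711
```

```bash
python3 - <<'E'
from bed import *
st,c,P=wshot("w11")
im=c["img"]
x0,y0=300,60
v=cv2.resize(im[y0:y0+240,x0:x0+300],None,fx=2.5,fy=2.5,interpolation=cv2.INTER_CUBIC)
O=np.array([.5959,-.0793,.0195]);R=bedR(np.radians(-75.12));s=np.sign(R[0,1])
for X in ((-.016,.055,0),(-.016,-.055,0),(-.016,.055,.13),(-.016,-.055,.13),(-.008,.055,.13),(-.008,-.055,.13),(-.008,.055,.12),(0,.055,.12),(0,.055,.13),(.008,.055,.13),(.008,-.055,.13)):
    q=(proj(c,P,O+R@(np.array(X)*[1,s,1]))-[x0,y0])*2.5
    cv2.drawMarker(v,tuple(int(a) for a in q),(0,0,255),cv2.MARKER_CROSS,10,1)
cv2.imwrite("pics/w11c.png",v)
c=imaging.capture("side"); crop(c["img"],230,120,390,240,"s11",5)
E
```

```text
24.55 [0.5506 0.0205 0.2887] yaw 14.87348190355811 [-0.1589 -0.0541 -0.2527] 0.71123336248369
```

View pics/w11c.png

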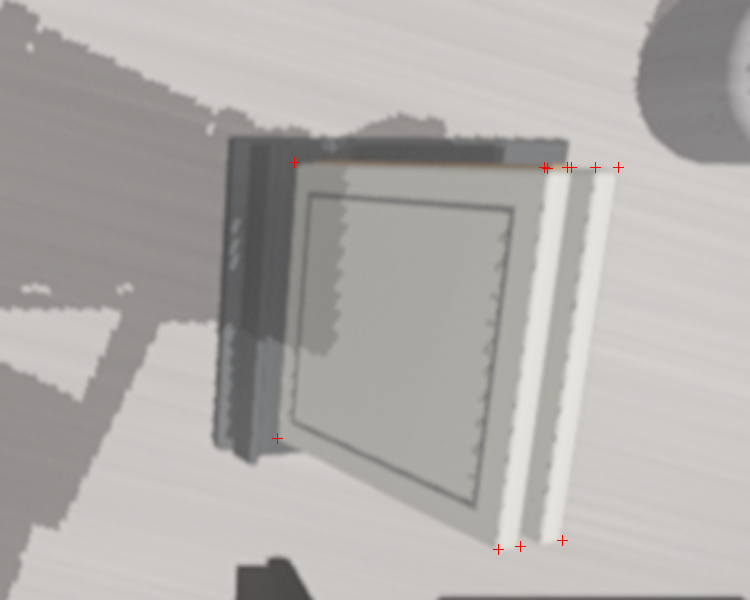

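View pics/s11.png

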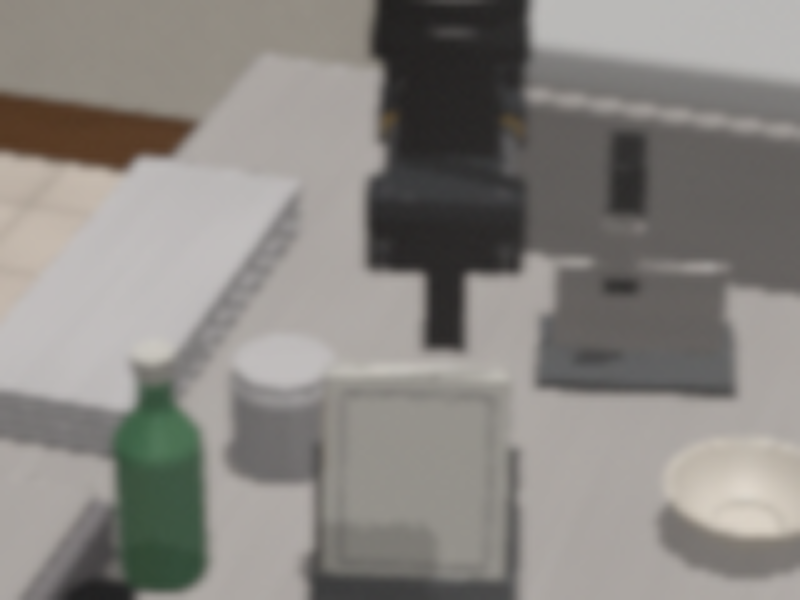

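```bash
python3 - <<'E'
from h import *
im=cv2.imread("pics/w1.png");crop(im,290,40,450,160,"w1c",5)
E
```

```text
(no output)
```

View pics/w1c.png

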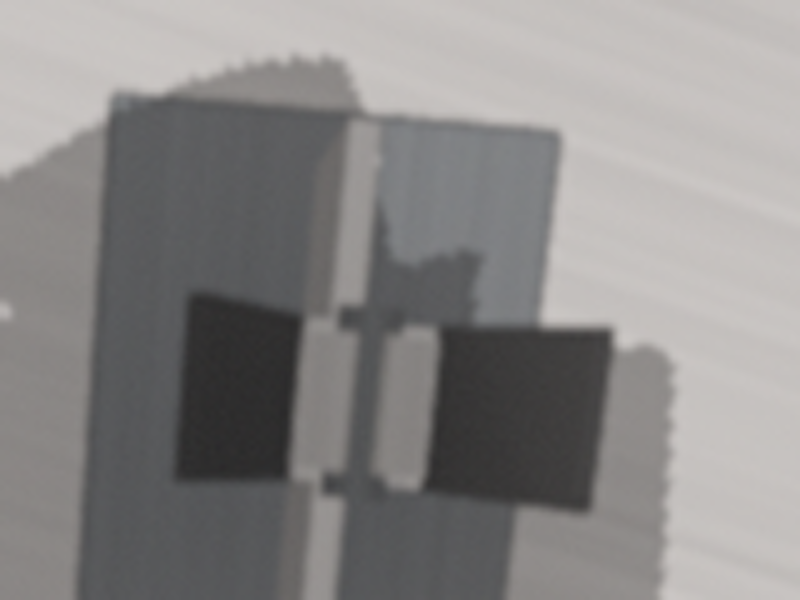

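```bash
python3 - <<'E'
from h import *
w=np.load("w1.npz");cc={"mtx":w["K"]};k=lambda x,y:(290+x/5,40+y/5)
for z in(.170,):
    q=[ray(cc,w["P"],k(*a),z) for a in((188,293),(177,481),(613,329),(588,511))]
    for p in q: print(p)
    L=(q[0]+q[1])/2;Rr=(q[2]+q[3])/2;print("mid",(L+Rr)/2,"span",np.linalg.norm(L-Rr),"ang",np.degrees(np.arctan2(*(Rr-L)[[1,0]])),[np.linalg.norm(q[0]-q[1]),np.linalg.norm(q[2]-q[3])],[np.degrees(np.arctan2(*(q[a]-q[b])[[1,0]])) for a,b in((0,1),(2,3))])
# plate centre at clip
a,b=ray(cc,w["P"],k(362,118),.078),ray(cc,w["P"],k(320,560),.078);print(a,b,np.degrees(np.arctan2(*(a-b)[[1,0]])))
m=np.array([.5445,-.394]); n=np.array([-np.sin(np.radians(14.2)),np.cos(np.radians(14.2))]);print("plate offset at clip along normal",(a[:2]-m)@n,(b[:2]-m)@n)
E
```

```text
[ 0.5471 -0.3664  0.17  ]
[ 0.5247 -0.3722  0.17  ]
[ 0.5595 -0.4192  0.17  ]
[ 0.5375 -0.4244  0.17  ]
mid [ 0.5422 -0.3955  0.17  ] span 0.054025040905330016 ang -76.46600932698239 [np.float64(0.02315480939409883), np.float64(0.02264394961519897)] [np.float64(14.555338782031273), np.float64(13.180970736139237)]
[ 0.5863 -0.3851  0.078 ] [ 0.5165 -0.402   0.078 ] 13.59081949870642
plate offset at clip along normal -0.0016176913202016773 -0.0008534215791317524
```

Emit:
{"op": "send_rows", "data": {
  "plan": [
    [[0,-0.5,0,0,-1],[0,-1,0,0,-1],[0,-1,0,0,-1],[0,-1,0,0,-1],[0,-1,0,0,-1],[0,-1,0,0,-1],[0,-1,0,0,-1],[0,-1,0,0,-1],[0,-1,0,0,-1],[0,-1,0,-0.1,-1],[0,-1,0,-0.05,-1],[-0.1,-1,0,0,-1],[-0.1,-1,0,0,-1],[-0.1,-1,0,0,-1],[0,-0.37,-0.4,0,-1],[0,0,-0.8,0,-1],[0,0,0,0,-1],[0,0,0,0,-1]]
  ]
}}

```text
time_s: 26.45
position: [0.5406, -0.3951, 0.2504]
tcp_rot: [[0.97, 0.241, -0.002], [0.241, -0.97, 0.003], [-0.002, -0.003, -1.0]]
force: [-0.1, -0.2, -0.3]
opening: 0.998
```

```bash
python3 - <<'E'
from h import *
st,c,P=wshot("w12")
E
```

```text
26.45 [ 0.5406 -0.3951  0.2504] yaw 13.955629385153484 [-0.1027 -0.228  -0.3423] 0.9975844246259632
```

View pics/w12.png

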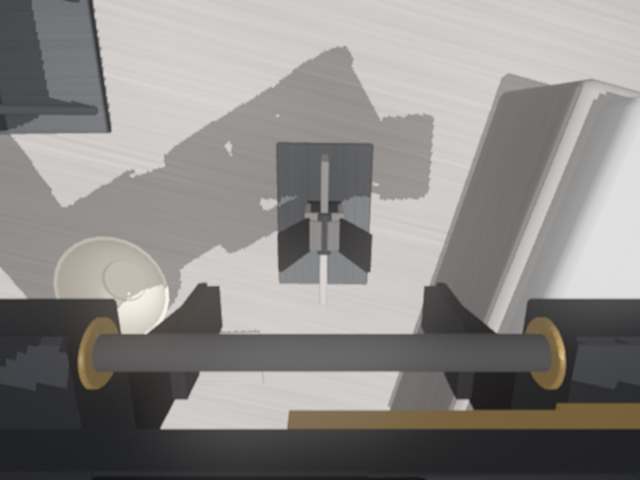

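```bash
python3 - <<'E'
from h import *
im=cv2.imread("pics/w12.png");crop(im,260,130,390,310,"w12c",4.5)
w=np.load("w12.npz");cc={"mtx":w["K"]}
a,b=[ray(cc,w["P"],p,.170) for p in((277.5,272),(371,272))];print(a,b,(a+b)/2,np.linalg.norm(a-b))
a,b=[ray(cc,w["P"],p,.170) for p in((277.5,240),(371,240))];print(a,b,(a+b)/2,np.linalg.norm(a-b))
p=ray(cc,w["P"],(324.5,160),.078);print(p); m=ray(cc,w["P"],(323,300),.078);print(m)
E
```

```text
[ 0.5265 -0.3718  0.17  ] [ 0.5398 -0.425   0.17  ] [ 0.5332 -0.3984  0.17  ] 0.054849246390642856
[ 0.5456 -0.3677  0.17  ] [ 0.5586 -0.4196  0.17  ] [ 0.5521 -0.3936  0.17  ] 0.053585176336203945
[ 0.5876 -0.3851  0.078 ]
[ 0.4744 -0.4122  0.078 ]
```

View pics/w12c.png

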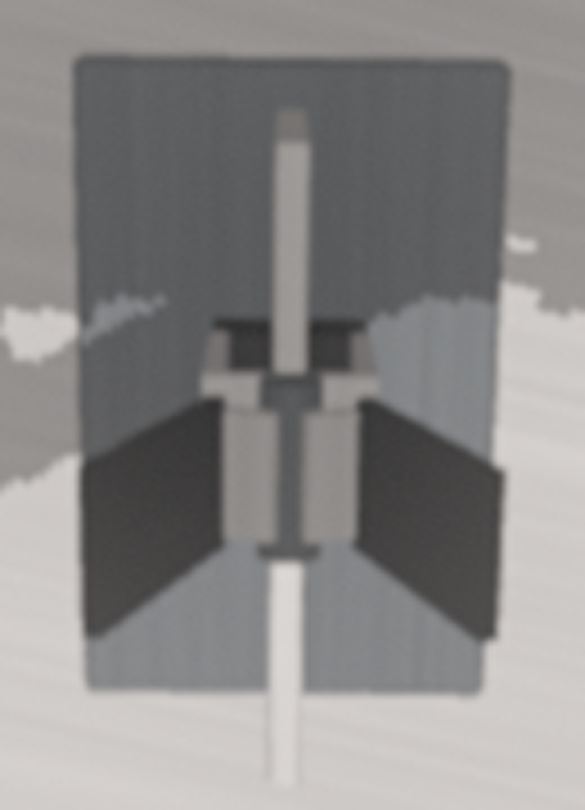

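Emit:
{"op": "send_rows", "data": {
  "plan": [
    [[0.1,-0.02,-0.5,0,-1],[0,0,-1,0,-1],[0,0,-1,0,-1],[0,0,-0.6,0,-1],[0,0,-0.25,0,-1],[0,0,0,0,-1],[0,0,0,0,-1]]
  ]
}}

```text
time_s: 27.2
position: [0.5451, -0.3965, 0.1524]
tcp_rot: [[0.97, 0.242, 0.002], [0.242, -0.97, -0.002], [0.001, 0.002, -1.0]]
force: [-0.9, -0.3, 0.3]
opening: 0.999
```

```bash
python3 - <<'E'
from h import *
st,c,P=wshot("w13")
c=imaging.capture("side"); crop(c["img"],300,100,420,200,"s13",6)
E
```

```text
27.2 [ 0.5451 -0.3965  0.1524] yaw 13.99348278866303 [-0.946  -0.3287  0.2827] 0.9989626517509974
```

View pics/w13.png

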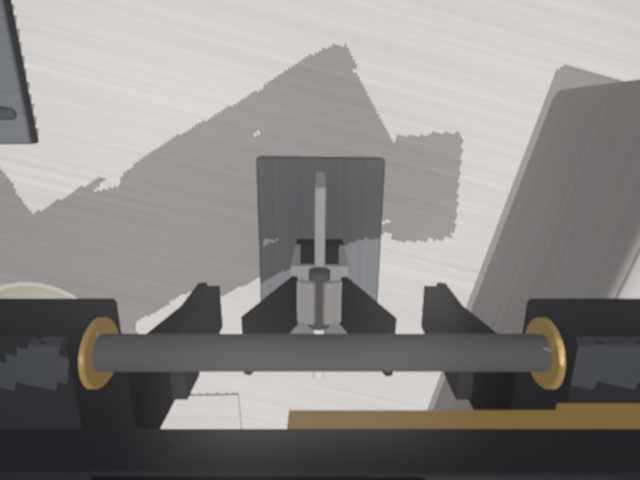

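View pics/s13.png

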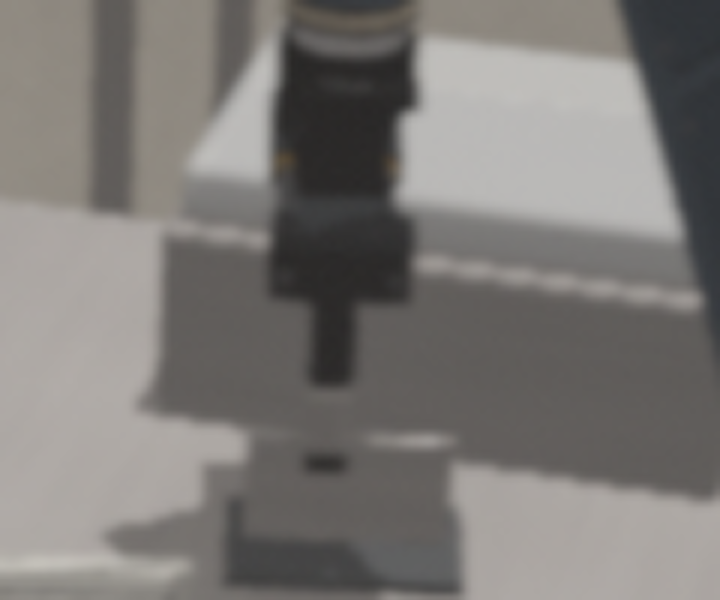

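Emit:
{"op": "send_rows", "data": {
  "plan": [
    [[0,0.015,0,0,0],[0,0,0,0,0],[0,0,0,0,0.1],[0,0,0,0,0.2],[0,0,0,0,0.3],[0,0,0,0,0.4]]
  ]
}}

```text
time_s: 27.9
position: [0.5442, -0.3956, 0.1512]
tcp_rot: [[0.97, 0.241, -0.0], [0.241, -0.97, 0.0], [-0.0, -0.0, -1.0]]
force: [0.1, 0.3, -1.2]
opening: 0.538
```

Emit:
{"op": "send_rows", "data": {
  "plan": [
    [[0,0,0,0,1],[0,0,0,0,1],[0,0,0,0,1]]
  ]
}}

```text
time_s: 28.2
position: [0.5442, -0.3956, 0.1512]
tcp_rot: [[0.97, 0.241, -0.0], [0.241, -0.97, 0.0], [-0.0, -0.0, -1.0]]
force: [-0.0, -0.1, -0.8]
opening: 0.27
```

Emit:
{"op": "send_rows", "data": {
  "plan": [
    [[0,0,0,0,1],[0,0,0,0,1],[0,0,0,0,1],[0,0,0,0,1]]
  ]
}}

```text
time_s: 28.6
position: [0.5443, -0.3957, 0.1513]
tcp_rot: [[0.97, 0.241, 0.0], [0.241, -0.97, 0.0], [0.0, -0.0, -1.0]]
force: [-0.4, 0.6, 0.1]
opening: 0.249
```

```bash
python3 - <<'E'
from h import *
st,c,P=wshot("w14")
crop(c["img"],200,130,440,310,"w14c",3.3)
E
```

```text
28.6 [ 0.5443 -0.3957  0.1513] yaw 13.968636986777295 [-0.3789  0.5953  0.1463] 0.24921957793367316
```

View pics/w14.png

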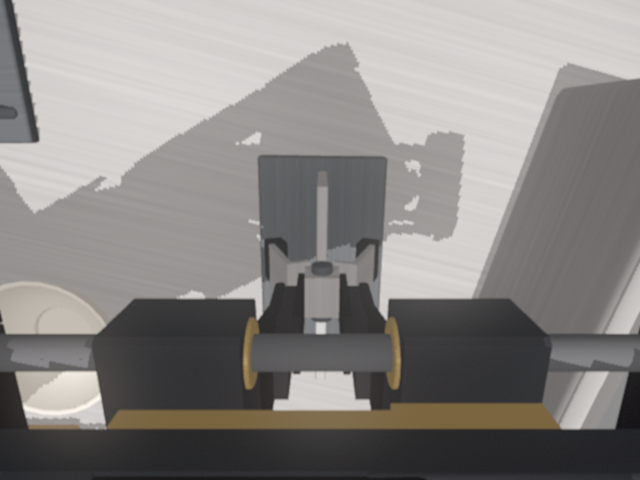

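Emit:
{"op": "send_rows", "data": {
  "plan": [
    [[0,0,0.2,0,1],[0,0,0.4,0,1],[0,0,0.7,0,1],[0,0,1,0,1],[0,0,1,0,1],[0,0,1,0,1],[0.1,0.5,0.6,0.08,1],[0.2,1,0,0.08,1],[0.2,1,0,0,1],[0.2,1,0,0,1],[0.2,1,0,0,1],[0.2,1,0,0,1],[0.3,1,0,0,1],[0.3,1,0,0,1],[0.3,1,0,0,1],[0,0.8,0,0,1],[0,0.25,0,0,1],[0,0,0,0,1],[0,0,0,0,1]]
  ]
}}

```text
time_s: 30.55
position: [0.6042, -0.1097, 0.2986]
tcp_rot: [[0.966, 0.257, 0.0], [0.257, -0.966, -0.001], [-0.0, 0.001, -1.0]]
force: [0.4, -0.2, -0.3]
opening: 0.25
```

```bash
python3 - <<'E'
from bed import *
st,c,P=wshot("w15")
crop(c["img"],180,130,480,330,"w15c",2.6)
O=np.array([.5959,-.0793,.0195]);b=np.array([.2567,-.9665]);l=np.array([.9665,.2567])
d=st["position"][:2]-O[:2];print("b",d@b,"l",d@l)
c=imaging.capture("side"); crop(c["img"],250,100,370,240,"s15",4.2)
E
```

```text
30.55 [ 0.6042 -0.1097  0.2986] yaw 14.881009025769666 [ 0.3733 -0.2034 -0.2969] 0.24994911836353856
b 0.031540883612328686 l 0.00020774239418876297
```

View pics/w15c.png

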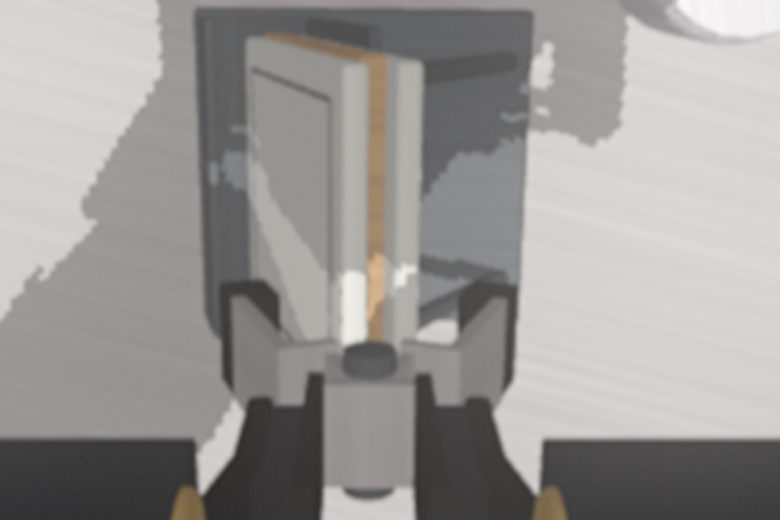

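View pics/s15.png

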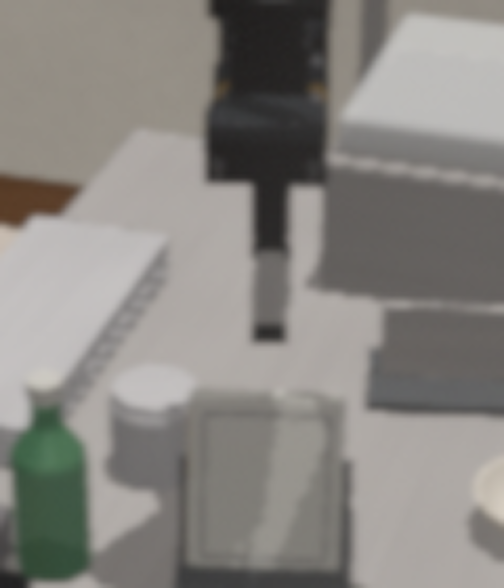

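Emit:
{"op": "send_rows", "data": {
  "plan": [
    [[0.03,-0.1,0,0,1],[0,0,-0.5,0,1],[0,0,-0.7,0,1],[0,0,-0.4,0,1],[0,0,0,0,1],[0,0,0,0,1]]
  ]
}}

```text
time_s: 31.25
position: [0.6055, -0.1127, 0.2505]
tcp_rot: [[0.967, 0.256, 0.0], [0.256, -0.967, -0.0], [0.0, 0.0, -1.0]]
force: [0.0, -0.2, -0.3]
opening: 0.244
```

```bash
cat > chk.py <<'E'
from bed import *
def chk(n):
    st,c,P=wshot(n)
    x0,y0=180,120;k=2.6
    v=cv2.resize(c["img"][y0:y0+220,x0:x0+300],None,fx=k,fy=k,interpolation=cv2.INTER_CUBIC)
    O=np.array([.5959,-.0793,.0195]);b=np.array([.2567,-.9665,0]);l=np.array([.9665,.2567,0])
    d=st["position"]-O;print("b",d@b,"l",d@l,"z",d[2])
    pin=st["position"]-[0,0,.0313]
    for s in(-1,1):
        for h,z,col in((.020,-.048,(0,0,255)),(.024,-.062,(0,0,255)),(.0185,-.017,(255,0,0))):
            q=(proj(c,P,pin+l*.012+b*s*h+[0,0,z])-[x0,y0])*k
            cv2.drawMarker(v,tuple(int(a) for a in q),col,cv2.MARKER_CROSS,10,1)
    cv2.imwrite(f"pics/{n}c.png",v)
    c=imaging.capture("side"); crop(c["img"],250,100,370,240,"s"+n,4.2)
E
python3 -c "
from chk import *
chk('w16')"
```

```text
31.25 [ 0.6055 -0.1127  0.2505] yaw 14.849617144774513 [ 0.0396 -0.2179 -0.312 ] 0.24443372463947427
b 0.0347714448737192 l 0.0006608885175175284 z 0.23096135141413768
```

View pics/w16c.png

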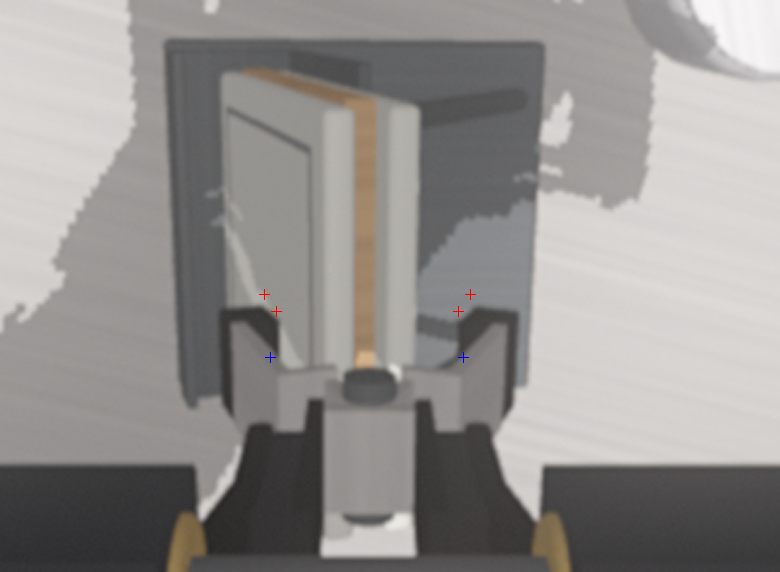

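Emit:
{"op": "send_rows", "data": {
  "plan": [
    [[-0.01,0.03,0,0,1],[0,0,-0.2,0,1],[0,0,-0.2,0,1],[0,0,-0.2,0,1],[0,0,0,0,1],[0,0,0,0,1]]
  ]
}}

```text
time_s: 31.95
position: [0.6047, -0.1112, 0.2319]
tcp_rot: [[0.966, 0.257, -0.001], [0.257, -0.966, 0.0], [-0.001, -0.001, -1.0]]
force: [0.1, 0.0, -1.8]
opening: 0.246
```

```bash
python3 -c "
from chk import *
chk('w17')"
```

```text
31.95 [ 0.6047 -0.1112  0.2319] yaw 14.884642221680984 [ 0.136   0.0346 -1.7841] 0.24596821663347979
b 0.03310650482638467 l 0.0003294948118199455 z 0.21236245840880713
```

View pics/w17c.png

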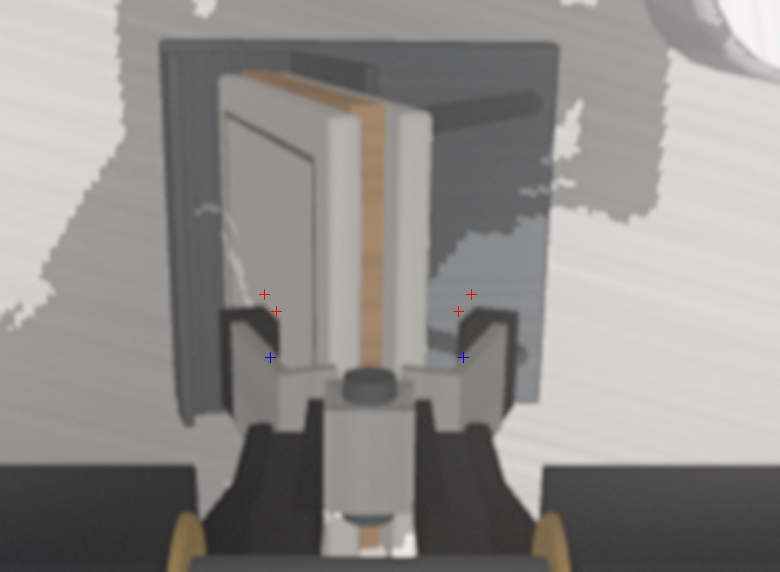

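View pics/sw17.png

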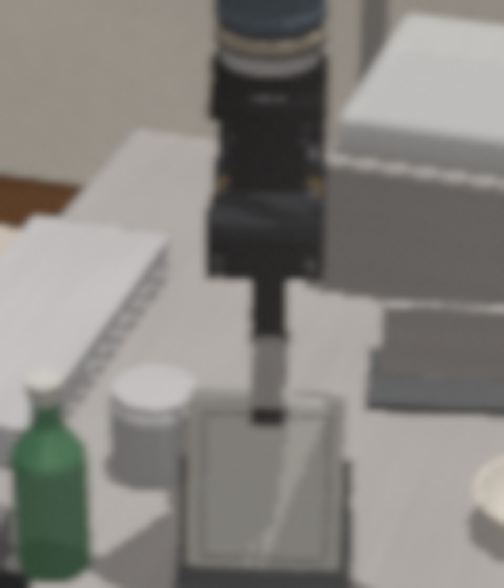

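Emit:
{"op": "send_rows", "data": {
  "plan": [
    [[0.005,-0.015,-0.15,0,1],[0,0,-0.15,0,1],[0,0,-0.1,0,1],[0,0,0,0,1],[0,0,0,0,1]]
  ]
}}

```text
time_s: 32.55
position: [0.605, -0.1117, 0.2202]
tcp_rot: [[0.966, 0.257, -0.0], [0.257, -0.966, 0.0], [-0.0, -0.0, -1.0]]
force: [-0.2, 0.6, -0.1]
opening: 0.249
```

```bash
python3 -c "
from chk import *
chk('w18')"
```

```text
32.55 [ 0.605  -0.1117  0.2202] yaw 14.884552727600212 [-0.1596  0.5837 -0.1408] 0.2491444437818161
b 0.033670120087089514 l 0.0004947422397601995 z 0.20067215272335828
```

View pics/w18c.png

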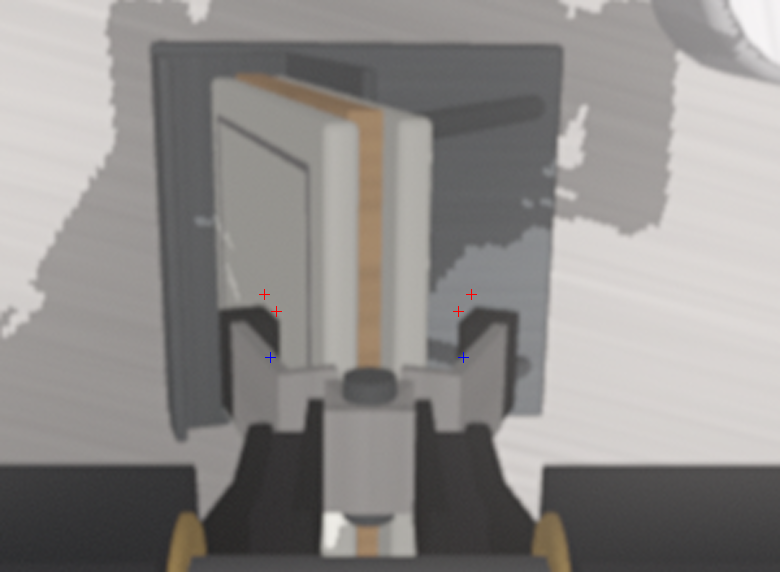

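Emit:
{"op": "send_rows", "data": {
  "plan": [
    [[0,0,-0.15,0,1],[0,0,-0.12,0,1],[0,0,-0.09,0,1],[0,0,0,0,1],[0,0,0,0,1]]
  ]
}}

```text
time_s: 33.15
position: [0.605, -0.1117, 0.2094]
tcp_rot: [[0.966, 0.257, -0.0], [0.257, -0.966, 0.0], [-0.0, -0.0, -1.0]]
force: [-0.4, -0.1, -0.9]
opening: 0.25
```

```bash
python3 -c "
from chk import *
chk('w19')
c=imaging.capture('top');crop(c['img'],340,110,480,230,'t19',5)
for n in('side','top','wrist'):
  for t in('tip_a','tip_b','clip','clip_grip'):
    print(n,t,[(np.array(d['at']),round(d['conf'],2)) for d in mark_of(n,t)[:3]])
"
```

```text
33.15 [ 0.605  -0.1117  0.2094] yaw 14.884993551084692 [-0.4448 -0.1165 -0.9369] 0.2498299624877696
b 0.03367384186950463 l 0.0004800725103673833 z 0.18986771766694027
side tip_a [(array([ 0.5986, -0.0922,  0.119 ]), 0.71)]
side tip_b [(array([ 0.5986, -0.0922,  0.119 ]), 0.71)]
side clip [(array([ 0.6008, -0.1127,  0.173 ]), 0.71)]
side clip_grip [(array([ 0.6115, -0.1225,  0.2053]), 0.73), (array([ 0.5964, -0.0804, -0.0017]), 0.23)]
top tip_a []
top tip_b []
top clip []
top clip_grip []
wrist tip_a [(array([ 0.6086, -0.1303,  0.1225]), 0.97), (array([ 0.5964, -0.0925,  0.1234]), 0.62)]
wrist tip_b [(array([ 0.6086, -0.1303,  0.1225]), 0.97), (array([ 0.5964, -0.0925,  0.1234]), 0.62)]
wrist clip [(array([ 0.4161, -0.2196,  0.0035]), 0.63), (array([ 0.5989, -0.1124,  0.1699]), 0.6)]
wrist clip_grip [(array([ 0.6073, -0.1248,  0.202 ]), 0.74)]
```

View pics/w19c.png

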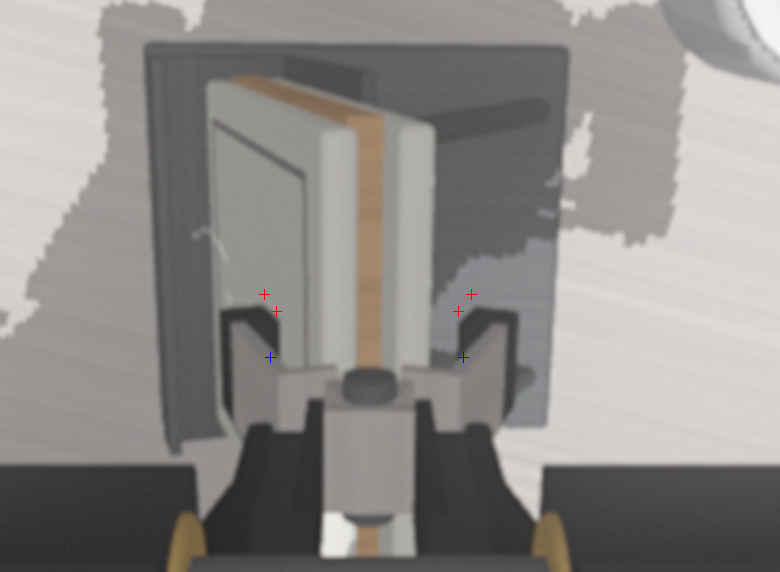

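View pics/sw19.png

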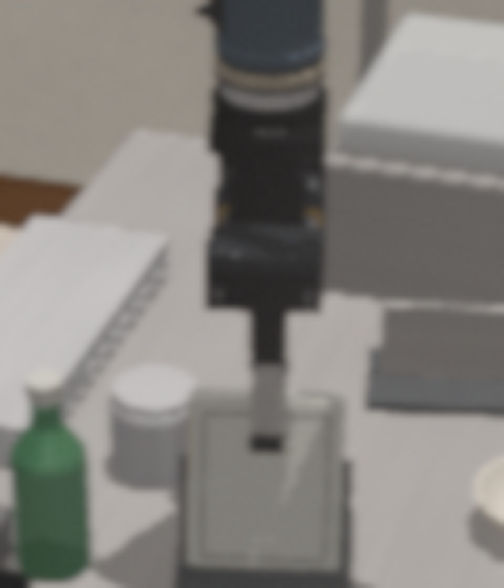

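```bash
python3 -c "
from h import *
s=bot.read_state();print(s['time_s'],s['position'],s['force'],s['opening'])
print(bot.hand_in())"
```

```text
33.9 [ 0.6051 -0.1117  0.2095] [ 1.4116  0.1376 -0.7104] 0.24563554827635306
the job is handed in; nothing more can be done
None
```

The job is done and handed in at 33.9 s. The separator is flat against the first board, the loose board leans on it, and the clip is held squeezed open astride the stack.

- **Separator and board:** After each was placed, the projected edge positions matched the camera picture to about 1 mm, both for lying flat and for being in line.
- **Clip:** It came off its rail fully squeezed, with the opening at about 21.7 mm against the 22 mm stop. It is about 2–3 mm off mid-width along the top edge.
- **Pads:** Their middles are about 25 mm below the front top edge and 18 mm below the back one. By estimate there is about 4 mm clearance in front, 10 mm behind the back pad, and 4 mm where the arm passes the back top corner. The jaws' shape near the pin was not measured directly.
- **Contact:** The wrist force stayed within about 1.5 N, which is noise, so I take the clip not to be touching the layers.

Two checks disagreed slightly. The ledge contact put it about 1–2 mm higher than the camera fit (three of the top-camera calls also found no clip at the end). The clip sat about 1 mm off the tool's centre in the wrist picture, which I corrected for.

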